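Roll a press-fit lid down onto a takeaway biscuit tray

TASK

Close the biscuit tray in the packing jig: slide the part-way lid sheet along its guides until it is fully home against the end stop, then roll the hand roller over it, pressing firmly but without crushing it, until all five panels are down flush with the lid's frame. Press the panels only with the roller, not with the fingers, and finally stand the roller back on its barrels on the bare worktop; leave everything else where it is.

Things in the scene. Friction and masses are not known exactly. Their poses are not given: they have to be found in the camera images.
- jig: Fixed packing jig: steel base 262 x 150 x 3 mm; in it, held fast, a black tray with five compartments, 224 x 104 mm, rim 39 mm up, between two steel side guides (inner faces 54 mm either side of the centre line, tops 42 mm up). Origin: on the worktop under the tray's centre. x: along the tray to its end stop; y: across; z up. The -x end is open, nothing there higher than the rim.
- stop_face (a point): Face of the jig's end stop at the lid's height: 112 mm from the jig's origin on +x, 41 mm up; the stop's top is 42 mm up. Compartment walls 40 mm apart, level with the rim, keep the panels from going down while the lid is not home.
- lid: Loose white lid sheet, 234 x 104 mm, 0.18 kg in all, on the tray's rim between the guides (2 mm play each side): a frame 4 mm thick with five raised panels in a row. Origin in its underside, axes as the jig's; home, the origin is at x = 0, y = 0, z = 39 mm in the jig's frame, and the lid's +x end touches the stop. It starts 12 to 28 mm short (x negative) and slides with 1 to 2 N. Over 60 N crushes it.
- lid_edge (a point): Middle of the upright outer edge (4 mm high) of the lid's end bar, at x = -122 mm, z = 2 mm in the lid's frame, where it can be pushed; with the lid home it still overhangs the tray's open end by 10 mm. The end bar is 25 mm wide.
- panel_1: Lid panel 1 of 5 (1 at the open end, 5 by the stop): flat, white, 32 x 85 mm, centred at x = -80 mm in the lid's frame. Its origin is at z = 0 in the lid's frame when raised (its top is then 8 mm above the lid's underside, 4 mm proud of the frame). A tight push fit: it goes down under some 7 N, stays where it is left, and bottoms 4 mm lower (z = -4 mm), flush with the frame.
- panel_2: Lid panel 2 of 5 (1 at the open end, 5 by the stop): flat, white, 32 x 85 mm, centred at x = -40 mm in the lid's frame. Its origin is at z = 0 in the lid's frame when raised (its top is then 8 mm above the lid's underside, 4 mm proud of the frame). A tight push fit: it goes down under some 7 N, stays where it is left, and bottoms 4 mm lower (z = -4 mm), flush with the frame.
- panel_3: Lid panel 3 of 5 (1 at the open end, 5 by the stop): flat, white, 32 x 85 mm, centred at x = 0 mm in the lid's frame. Its origin is at z = 0 in the lid's frame when raised (its top is then 8 mm above the lid's underside, 4 mm proud of the frame). A tight push fit: it goes down under some 7 N, stays where it is left, and bottoms 4 mm lower (z = -4 mm), flush with the frame.
- panel_4: Lid panel 4 of 5 (1 at the open end, 5 by the stop): flat, white, 32 x 85 mm, centred at x = 40 mm in the lid's frame. Its origin is at z = 0 in the lid's frame when raised (its top is then 8 mm above the lid's underside, 4 mm proud of the frame). A tight push fit: it goes down under some 7 N, stays where it is left, and bottoms 4 mm lower (z = -4 mm), flush with the frame.
- panel_5: Lid panel 5 of 5 (1 at the open end, 5 by the stop): flat, white, 32 x 85 mm, centred at x = 80 mm in the lid's frame. Its origin is at z = 0 in the lid's frame when raised (its top is then 8 mm above the lid's underside, 4 mm proud of the frame). A tight push fit: it goes down under some 7 N, stays where it is left, and bottoms 4 mm lower (z = -4 mm), flush with the frame.
- roller: Loose twin-barrel hand roller standing on its barrels, 76 x 106 x 97 mm, 0.35 to 0.6 kg. Origin: on the worktop under its centre, z up. Two aluminium barrels, 34 mm across, 90 mm long along y, axles 17 mm up at x = +21 and -21 mm; it rolls along its x and is the same either way round. Steel cheeks (60 mm long, lower edges 12 mm up) and a bridge 44 mm up.
- roller_grip (a point): Centre of the roller's wooden grip bar, 80 mm above the roller's origin: 24 mm across (roller's x), 104 mm long (y), 34 mm high (63 to 97 mm above the origin). Grasp across the 24 mm from above. Rolled along with a steady 12 to 20 N on it, both barrels bearing, it presses the panels flush.
- barrel_a (a joint): Turn of one barrel on its axle (rad), 0 at the start, free to turn either way.
- barrel_b (a joint): Turn of the other barrel (rad), 0 at the start.
- squeeze_bottle: Bystander: standing squeeze bottle, 58 mm diameter, 190 mm tall; origin at the centre of its underside.
- tape_roll: Bystander: roll of tape lying flat, 98 mm diameter, 24 mm high; origin at the centre of its underside.
- dip_cup: Bystander: filled dip cup, 65 mm diameter, 37 mm high; origin at the centre of its underside.
- empty_cup: Bystander: empty dip cup, 65 mm diameter, 37 mm high; origin at the centre of its underside.
- scraper: Bystander: bench scraper lying flat, 92 x 123 x 16 mm; origin at the centre of its underside.
- tongs: Bystander: steel tongs lying flat, 33 x 254 (along y) x 20 mm; origin at the centre of its underside.

How it is judged:
By the outcome, as a careful person would: the job done as asked, in the order asked, and still so for the second after the job is handed in, with the robot touching nothing.
It also fails if it takes over 70 s, if anything falls off the work surface, if the arm or the gripper's body presses on something with over 40 N, if the wrist force passes 120 N, or if a joint passes its speed limit or range.

ROBOT

A 6-joint arm with a two-finger parallel gripper is mounted at the origin on a cart in front of the work surface, level with it; the furniture and walls round the work are solid. World frame = base frame: x ahead of the robot, y to its left, z up, the work surface at z = 0. Lengths are in m, angles in rad, forces in N, time in s.
With the tool pointing down it reaches from about 0.425 to 0.95 m from the base axis. Payload 3.5 kg.
Tool frame: the origin (TCP) lies midway between the tips of the shut fingers; the grasp point (between the pads) lies 19 mm behind it (r.grip_depth is the z of the grasp point in the tool frame, in m); z points along the fingers, y is the direction in which the jaws open and shut (so a half turn about z gives the same grasp; the last joint's range is limited). The gripper opens to 85 mm and grips with 20 to 120 N. Pads are 22 mm wide; open, the fingers measure 114 mm over their backs; the gripper's body (76 mm by 85 mm) begins 54 mm behind the grasp point. The pads swing forward as they close: fully open they stand 13 mm farther back than shut.
Start: joints at [-1.274, 0.286, 1.577, -0, 1.279, -0.15], TCP at [0.292, -0.609, 0.231] pointing down, gripper open.
Joint ranges: [-2.77, 2.77], [-0.9, 2.22], [0.21, 2.48], [-1.53, 4.67], [0.24, 2.81], [-2.84, 2.84]. Speed limits (rad/s): [2.79, 2.79, 3.14, 3.14, 3.14, 3.14].

INTERFACE

Orientations are given as a unit quaternion [x, y, z, w].
In Python, from plant import r gives the robot as it stands.
- The arm moves only by the tool send_rows, never from a script. Its argument "increments" is a list that holds one entry, the list of rows, each a list of 7 numbers: the shift along the tool's x, y, z in mm, then the turn, a rotation vector about the tool's x, y, z in rad, then the opening, from 0 (shut) to 1 (fully open). A call has 1 to 8 rows; each row is the pose to reach, as a shift and turn from the pose commanded when the call began, along the tool's axes at that moment; what a row does not reach only later rows make up. A row lasts 1/12 s, in which the tool goes at most 41.7 mm and 7.16 degrees, less where a joint would pass 70% of its speed; a pose out of reach is approached as far as the arm can. A call with a gripper value outside its range is refused whole. The fingers move at their own pace and stop on an object; "squeeze" is the grip in N (left out, the last holds). Time passes only in rows, so rows that repeat a pose let the fingers close. It gives the time, the measured TCP pose, the force and the opening at its end, in the units of the state.
- r.observe(): the state, without advancing time (a new reading comes with each control period).
- r.snapshot(name): name is "scene" or "top" or "wrist"; returns the picture (400x640x3 uint8, red, green, blue); there is no depth.
- r.get_calibration(name): a dict with "fx", "fy", "cx", "cy" (pixels), "k1" (the pictures are not rectified: a ray, as slopes to the right and down, at radius r is drawn at 1 + k1 r^2 times it, then the intrinsics apply), "position" and "attitude" of the camera in the world. Camera axes: x right, y up, looking along -z (the intrinsics and any distortion apply to the point x, -y, -z); pixel columns grow to the right and rows downward; lengths in m; the calibration is good to about 2 mm. A picture is of the moment at which its call begins: read the wrist's pose just before it. get_calibration takes no time and is no camera call; for the wrist camera it gives the pose at the moment of the call.
- r.job_done(): hands the job in, once; it reports no verdict.
The state is a dict: "t": time; "qpos": joint angles; "qvel": joint speeds; "tau": joint torques, N m; "ee_pos": TCP position; "tcp_rot": TCP orientation; "force": force on the tool from outside, world axes, zero at the start; "moment": the same for the moment, N m; "grip_width": opening from 0.0 (shut) to 1.0 (fully open).
Only numpy, scipy, OpenCV 4.12 (cv2) and the standard library are available. Lean on these libraries where they do the work, as an engineer would, in place of code of your own. Each camera call takes 0.05 s, during which the arm holds its last target.

## Working session

There is one attempt and no reset: what is moved stays moved. The work goes in short steps, Python scripts to look and compute and a tool call to move; the robot and the scene stay as the last step left them, time stands still between calls to the robot, and variables do not carry over. Pictures are saved under pics/ and viewed, and the job is handed in when it is done.

Besides the shell and the picture viewer there is one more tool, called as name(argument=value, ...), one argument or row to a line, values as JSON. send_rows: Moves the arm, as the interface text tells. Its arguments: {"type":"object","properties":{"increments":{"type":"array"},"squeeze":{"type":"number"}},"required":["increments"]}

```bash
ls; mkdir -p pics; python3 - <<'E'
from plant import r
import cv2
o=r.observe();print({k:o[k] for k in o})
for n in("scene","top","wrist"):
    print(n,r.get_calibration(n))
    cv2.imwrite(f"pics/{n}0.png",r.snapshot(n)[:,:,::-1])
print(r.grip_depth)
E
```

```text
pics
{'t': 0.0, 'qpos': array([-1.27397801e+00,  2.87191968e-01,  1.57819784e+00,  1.77367244e-05,
        1.27858308e+00, -1.49993410e-01]), 'qvel': array([-0.00045027, -0.00038604,  0.00049641, -0.00227406,  0.00068064,
       -0.00061356]), 'tau': array([-1.72422297e-03, -4.05983770e+01, -2.92626357e+01, -1.81188057e-04,
        5.79294894e-03,  3.25513248e-06]), 'ee_pos': array([ 0.29150134, -0.60807861,  0.22991835]), 'tcp_rot': array([ 9.75148408e-01,  2.21549465e-01, -7.88243042e-05, -1.18753222e-03]), 'force': array([-0.61224143, -0.60084829, -0.99404195]), 'moment': array([ 0.00743698, -0.00639312, -0.03757802]), 'grip_width': 1.0005720119676924}
scene {'fx': 457.83255984214514, 'fy': 457.83255984214514, 'cx': 315.01191169199825, 'cy': 197.39878335210966, 'k1': -0.1040674678944525, 'position': array([0.15506907, 0.57678864, 0.85592398]), 'attitude': array([-0.09579963,  0.3897118 ,  0.88813183, -0.22398435])}
top {'fx': 425.53868255983707, 'fy': 425.53868255983707, 'cx': 319.9603051746902, 'cy': 199.55941447835608, 'k1': -0.11511782831301019, 'position': array([ 0.27012969, -0.15787512,  1.31019206]), 'attitude': array([-0.08131986,  0.08171753,  0.71805835, -0.68636837])}
wrist {'fx': 278.1918998122168, 'fy': 278.1918998122168, 'cx': 320.6078384159168, 'cy': 193.55089733512347, 'k1': -0.0025987848952326413, 'position': array([ 0.35746337, -0.57694819,  0.37225539]), 'attitude': array([-0.12050021,  0.0776395 , -0.5268209 ,  0.83780162])}
-0.0187
```

View pics/scene0.png

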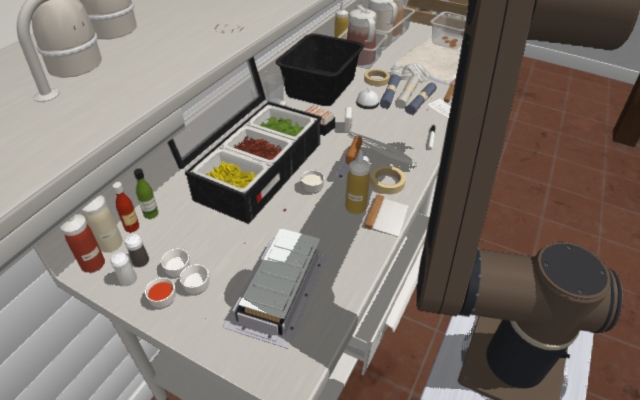

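View pics/top0.png

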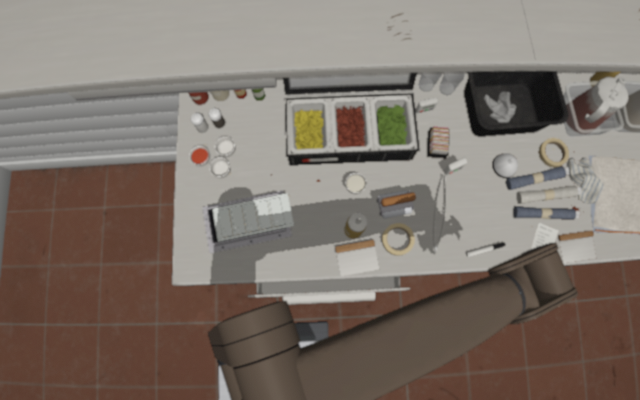

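View pics/wrist0.png

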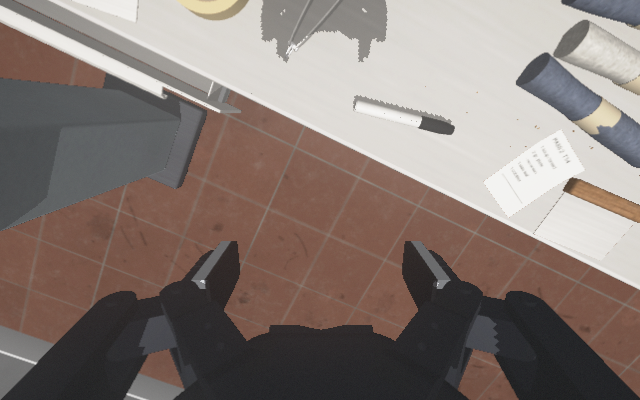

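The scene view shows the jig at about (275,285), and what may be the roller's brown grip at (355,150). The top view shows the jig at (250,218), the possible roller at (397,203) and the bottle at (357,225). I'll zoom in.

```bash
cat > h.py <<'E'
import numpy as np, cv2
from scipy.spatial.transform import Rotation as R
def ray(c,u,v):
    x=(u-c['cx'])/c['fx'];y=(v-c['cy'])/c['fy']
    rd=np.hypot(x,y);r=rd
    for _ in range(30): r=rd/(1+c['k1']*r*r)
    s=r/rd if rd>0 else 1
    d=R.from_quat(c['attitude']).apply([x*s,-y*s,-1])
    return d
def at(c,u,v,z):
    d=ray(c,u,v);p=np.array(c['position']);return p+d*(z-p[2])/d[2]
def proj(c,P):
    q=R.from_quat(c['attitude']).inv().apply(np.atleast_2d(P)-np.array(c['position']))
    x=q[:,0]/-q[:,2];y=-q[:,1]/-q[:,2];k=1+c['k1']*(x*x+y*y)
    return np.c_[c['fx']*x*k+c['cx'],c['fy']*y*k+c['cy']]
E
python3 - <<'E'
import cv2
a=cv2.imread('pics/top0.png');b=cv2.imread('pics/scene0.png')
cv2.imwrite('pics/t_jig.png',cv2.resize(a[180:255,190:310],None,fx=6,fy=6,interpolation=cv2.INTER_CUBIC))
cv2.imwrite('pics/t_rol.png',cv2.resize(a[170:280,330:450],None,fx=5,fy=5,interpolation=cv2.INTER_CUBIC))
cv2.imwrite('pics/s_jig.png',cv2.resize(b[220:345,215:335],None,fx=4.8,fy=4.8,interpolation=cv2.INTER_CUBIC))
cv2.imwrite('pics/s_rol.png',cv2.resize(b[110:240,310:440],None,fx=4.5,fy=4.5,interpolation=cv2.INTER_CUBIC))
E
```

```text
(no output)
```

View pics/t_jig.png

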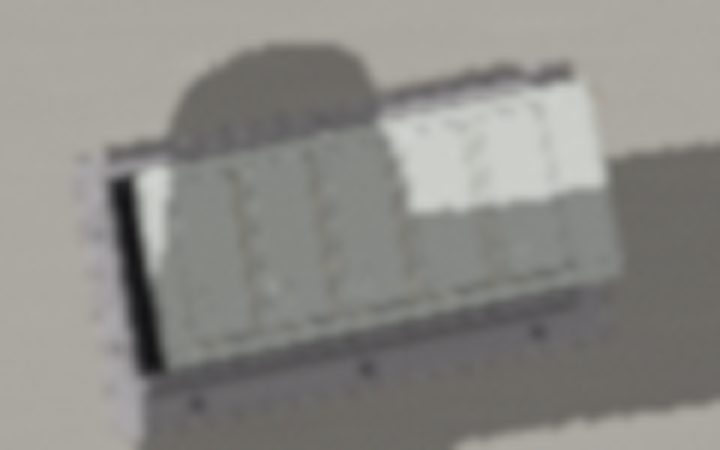

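View pics/t_rol.png

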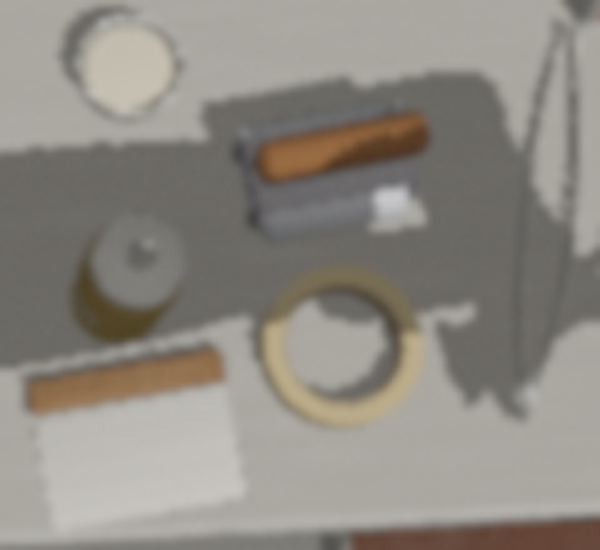

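View pics/s_jig.png

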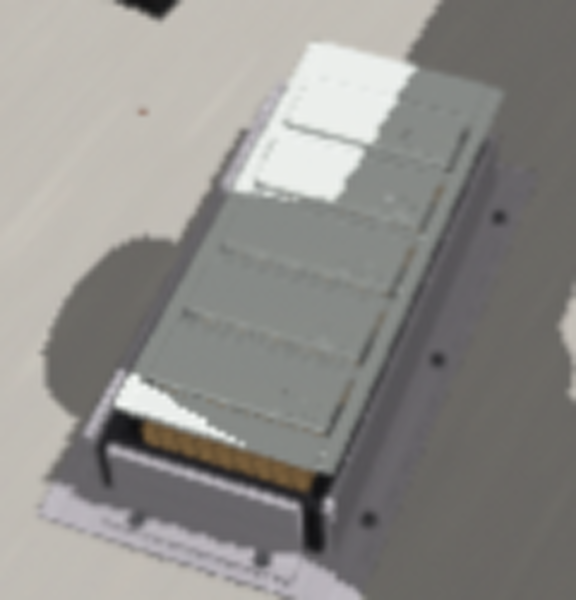

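View pics/s_rol.png

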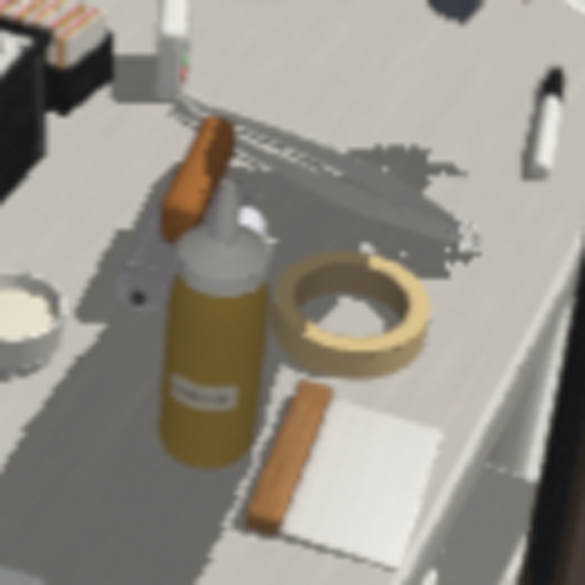

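```bash
python3 - <<'E'
from plant import r
from h import *
T=r.get_calibration('top');S=r.get_calibration('scene')
t=lambda x,y:(190+x/6-.4,180+y/6-.4)
s=lambda x,y:(215+x/4.8-.4,220+y/4.8-.4)
print('lid top')
for p in [(585,80),(622,272),(165,368),(135,170)]: print(at(T,*t(*p),.043))
print('lid scene')
for p in [(310,42),(503,92),(325,472),(115,405)]: print(at(S,*s(*p),.043))
print('base corners top'); 
for p in [(78,155),(128,445)]: print(at(T,*t(*p),.003))
print('base corners scene')
for p in [(40,510),]: print(at(S,*s(*p),.003))
t=lambda x,y:(330+x/5-.4,170+y/5-.4)
s=lambda x,y:(310+x/4.5-.4,110+y/4.5-.4)
print('grip ends top');
for p in [(260,162),(430,132)]: print(at(T,*t(*p),.09))
print('grip scene')
for p in [(172,195),(225,125)]: print(at(S,*s(*p),.097))
print('bottle',at(T,*t(140,260),.16),at(S,*s(215,450),0),'tape',at(T,*t(343,345),.024),'cup',at(T,*t(128,70),.037))
print('tongs',[at(T,*t(*p),.01) for p in [(555,30),(525,400)]])
print('scraper',at(T,*t(135,440),0))
E
```

```text
lid top
[ 0.59370415 -0.0653604   0.043     ]
[ 0.49322075 -0.08127907  0.043     ]
[0.45423248 0.1504561  0.043     ]
[0.55691832 0.16683778 0.043     ]
lid scene
[ 0.59270755 -0.06190363  0.043     ]
[ 0.49044522 -0.07844568  0.043     ]
[0.45521609 0.1512261  0.043     ]
[0.55358333 0.16636591 0.043     ]
base corners top
[0.57546947 0.20787391 0.003     ]
[0.42075157 0.17937117 0.003     ]
base corners scene
[0.57055757 0.20811143 0.003     ]
grip ends top
[ 0.54146162 -0.34617937  0.09      ]
[ 0.55501955 -0.44889659  0.09      ]
grip scene
[ 0.54691623 -0.35133858  0.097     ]
[ 0.54858144 -0.43430243  0.097     ]
bottle [ 0.47385164 -0.26510038  0.16      ] [ 0.46754453 -0.25469006  0.        ] tape [ 0.43949691 -0.3984875   0.024     ] cup [ 0.61542956 -0.27685864  0.037     ]
tongs [array([ 0.63717461, -0.55571506,  0.01      ]), array([ 0.40160355, -0.51129858,  0.01      ])]
scraper [ 0.39015569 -0.26987172  0.        ]
```

The jig's x axis is at about 99° yaw, the lid's outer edge is near (0.542,-0.072), and the roller is near (0.548,-0.398) at about 7.5° yaw. I'll work out the approach for pushing the lid along tool +x.

```bash
cat >> h.py <<'E'
def plan(o,p,yaw_deg):
    """shift mm in tool axes & rotvec for tool-down goal with tool y at yaw_deg"""
    Rc=R.from_quat(o['tcp_rot']);a=np.radians(yaw_deg)
    y=np.array([np.cos(a),np.sin(a),0]);z=np.array([0,0,-1.]);x=np.cross(y,z)
    Rg=R.from_matrix(np.c_[x,y,z])
    s=Rc.inv().apply(np.array(p)-o['ee_pos'])*1000
    return np.round(s,1),np.round((Rc.inv()*Rg).as_rotvec(),4)
def st(o):
    m=R.from_quat(o['tcp_rot']).as_matrix()
    print('t',round(o['t'],2),'p',np.round(o['ee_pos']*1000,1),'yyaw',round(np.degrees(np.arctan2(m[1,1],m[0,1])),2),'z',np.round(m[:,2],3),'F',np.round(o['force'],1),'g',round(o['grip_width'],3),'q',np.round(o['qpos'],2))
E
python3 - <<'E'
from plant import r
from h import *
o=r.observe();st(o);print(plan(o,(0.5473,-0.1016,0.25),9.2))
E
```

```text
t 0.15 p [ 291.5 -608.2  230.2] yyaw -64.4 z [-0.001  0.002 -1.   ] F [ 0.2 -0.1  0.7] g 1.002 q [-1.27  0.29  1.58 -0.    1.28 -0.15]
(array([ 449.6, -346.4,  -19. ]), array([-0.0015, -0.0015, -1.2846]))
```

send_rows(
  increments=[
    [[28, -22, -19, 0, 0, -0.08, 0], [56, -43, -19, 0, 0, -0.16, 0], [84, -65, -19, 0, 0, -0.24, 0], [112, -86, -19, 0, 0, -0.32, 0], [140, -108, -19, 0, 0, -0.4, 0], [168, -129, -19, 0, 0, -0.48, 0], [196, -151, -19, 0, 0, -0.56, 0], [225, -173, -19, 0, 0, -0.64, 0]],
  ],
  squeeze=40,
)

```text
t: 0.82
ee_pos: [0.4201, -0.3538, 0.25]
tcp_rot: [0.855, 0.519, -0.0, -0.0]
force: [0.5, 0.3, -0.6]
grip_width: 0.001
```

```bash
python3 - <<'E'
from plant import r
from h import *
o=r.observe();st(o);print(plan(o,(0.5473,-0.1016,0.16),9.2))
E
```

```text
t 0.82 p [ 420.1 -353.8  250. ] yyaw -27.53 z [-0.  0. -1.] F [ 0.5  0.3 -0.6] g 0.001 q [-0.88 -0.01  1.87  0.    1.28 -0.4 ]
(array([282.4,  -3.7,  90.1]), array([-3.000e-04, -3.000e-04, -6.411e-01]))
```

send_rows(
  increments=[
    [[35, 0, 0, 0, 0, -0.08, 0], [70, -1, 0, 0, 0, -0.16, 0], [106, -1, 0, 0, 0, -0.24, 0], [141, -2, 0, 0, 0, -0.32, 0], [176, -2, 0, 0, 0, -0.4, 0], [212, -3, 10, 0, 0, -0.48, 0], [247, -3, 40, 0, 0, -0.56, 0], [282, -4, 70, 0, 0, -0.64, 0]],
  ],
)

```text
t: 1.48
ee_pos: [0.5461, -0.1087, 0.187]
tcp_rot: [0.648, 0.761, 0.001, 0.002]
force: [0.7, 0.3, -1.2]
grip_width: -0.0
```

```bash
python3 - <<'E'
from plant import r
from h import *
o=r.observe();st(o)
cv2.imwrite('pics/w1.png',r.snapshot('wrist')[:,:,::-1]);cv2.imwrite('pics/top1.png',r.snapshot('top')[:,:,::-1]);cv2.imwrite('pics/sc1.png',r.snapshot('scene')[:,:,::-1]);
o=r.observe();st(o);print(r.get_calibration('wrist'))
E
```

```text
t 1.48 p [ 546.1 -108.7  187. ] yyaw 9.19 z [ 0.004 -0.002 -1.   ] F [ 0.7  0.3 -1.2] g -0.0 q [-0.38  0.07  1.91  0.    1.16 -0.54]
t 1.63 p [ 543.1 -107.3  182.6] yyaw 9.14 z [-0.006  0.002 -1.   ] F [ 0.1 -0.7 -0.1] g -0.0 q [-0.38  0.07  1.92 -0.    1.16 -0.54]
{'fx': 278.1918998122168, 'fy': 278.1918998122168, 'cx': 320.6078384159168, 'cy': 193.55089733512347, 'k1': -0.0025987848952326413, 'position': array([ 0.53321131, -0.03607441,  0.32505062]), 'attitude': array([-0.14114214, -0.00833576,  0.07979203,  0.98673332])}
```

View pics/w1.png

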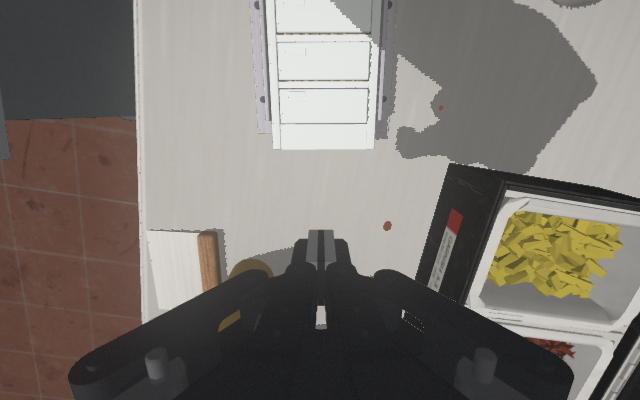

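The wrist view shows the lid's open end edge at row 149, columns 273–374, and the shut fingertips at (320,235). I'll take a settled picture and measure from it.

```bash
python3 - <<'E'
from plant import r
from h import *
W=r.get_calibration('wrist');im=r.snapshot('wrist')[:,:,::-1];cv2.imwrite('pics/w2.png',im)
cv2.imwrite('pics/w2z.png',cv2.resize(im[0:170,230:410],None,fx=3.5,fy=3.5,interpolation=cv2.INTER_CUBIC))
T=r.get_calibration('top');a=cv2.imread('pics/top1.png')
cv2.imwrite('pics/t1z.png',cv2.resize(a[180:255,190:310],None,fx=6,fy=6,interpolation=cv2.INTER_CUBIC))
import pickle;pickle.dump(W,open('w2.pkl','wb'))
E
```

```text
(no output)
```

View pics/w2z.png

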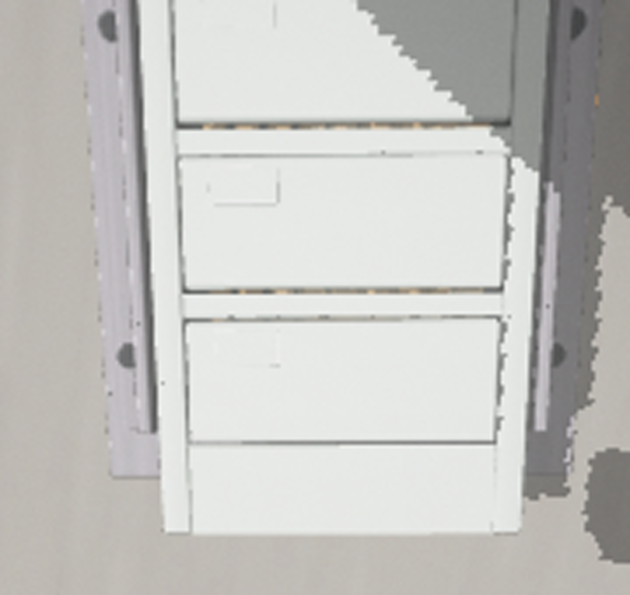

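View pics/t1z.png

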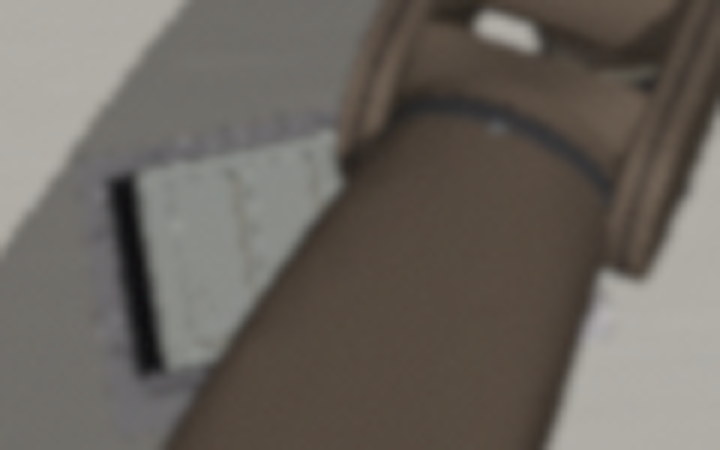

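```bash
python3 - <<'E'
from plant import r
from h import *
import pickle;W=pickle.load(open('w2.pkl','rb'))
w=lambda x,y:(230+x/3.5-.4,y/3.5-.4)
a,b=[at(W,*w(*p),.043) for p in [(165,532),(521,532)]]
print(a,b,np.linalg.norm(a-b),(a+b)/2,'yaw',np.degrees(np.arctan2((a-b)[1],(a-b)[0]))-90+360)
c,d=at(W,*w(111,477),.003),at(W,*w(571,470),.003);print('base',c,d,(c+d)/2,np.linalg.norm(c-d))
sides=[at(W,*w(*p),.043) for p in [(165,530),(143,60),(521,530),(545,60)]]
for i in(0,2):
    v=sides[i+1]-sides[i];print('side yaw',np.degrees(np.arctan2(v[1],v[0])))
# panel bottom edges, -x edge top z=.047
for p in [(190,443),(497,443)]: print(at(W,*w(*p),.047))
o=r.observe();st(o)
e=(a+b)/2
u=np.array([np.cos(np.radians(99.2)),np.sin(np.radians(99.2)),0])
g=e-u*.028; g[2]=.036
print(g,plan(o,g,9.2))
E
```

```text
[ 0.49374957 -0.08101136  0.043     ] [ 0.59529529 -0.06448333  0.043     ] 0.10288201069397508 [ 0.54452243 -0.07274734  0.043     ] yaw 99.24464684020484
base [ 0.46871263 -0.072452    0.003     ] [ 0.6157176  -0.04631845  0.003     ] [ 0.54221512 -0.05938522  0.003     ] 0.14930983011029927
side yaw 99.375608178323
side yaw 99.57299544654148
[ 0.49830478 -0.05469934  0.047     ]
[ 0.58249573 -0.04104162  0.047     ]
t 1.68 p [ 544.  -109.   184.8] yyaw 9.03 z [-0.003  0.001 -1.   ] F [0.2 0.5 0.1] g 0.001 q [-0.38  0.07  1.92 -0.    1.16 -0.54]
[ 0.54899911 -0.10038716  0.036     ] (array([  7.6,   6.7, 148.7]), array([-0.0026, -0.0011, -0.003 ]))
```

send_rows(
  increments=[
    [[3, 3, 38, 0, 0, 0, 0], [6, 6, 75, 0, 0, 0, 0], [7, 7, 110, 0, 0, 0, 0], [7, 7, 135, 0, 0, 0, 0], [7, 7, 148, 0, 0, 0, 0], [7, 7, 149, 0, 0, 0, 0], [7, 7, 149, 0, 0, 0, 0]],
  ],
)

```text
t: 2.27
ee_pos: [0.551, -0.1032, 0.0381]
tcp_rot: [0.65, 0.76, 0.0, 0.001]
force: [0.3, -1.1, -0.1]
grip_width: 0.002
```

```bash
python3 - <<'E'
from plant import r
from h import *
cv2.imwrite('pics/w3.png',r.snapshot('wrist')[:,:,::-1])
o=r.observe();st(o)
E
```

```text
t 2.32 p [ 551.9 -103.3   39.2] yyaw 8.87 z [ 0.003 -0.001 -1.   ] F [-0.7 -0.2  0.4] g 0.0 q [-0.37  0.28  1.98 -0.    0.88 -0.52]
```

View pics/w3.png

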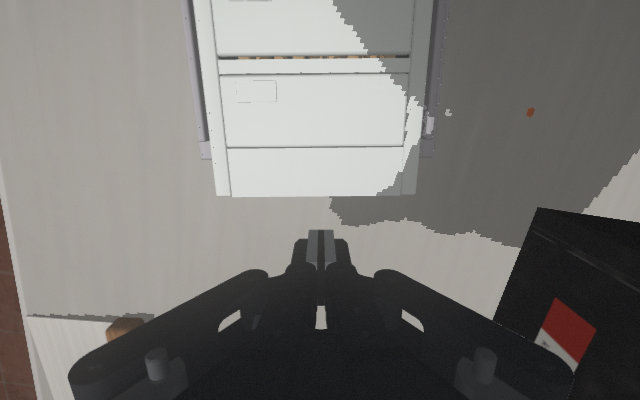

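send_rows(
  increments=[
    [[2, 0, 5, 0, 0, -0.006, 0], [5, 0, 5, 0, 0, -0.006, 0], [8, 0, 5, 0, 0, -0.006, 0], [11, 0, 5, 0, 0, -0.006, 0], [14, 0, 5, 0, 0, -0.006, 0], [17, 0, 5, 0, 0, -0.006, 0], [20, 0, 5, 0, 0, -0.006, 0], [23, 0, 5, 0, 0, -0.006, 0]],
  ],
)

```text
t: 2.98
ee_pos: [0.5471, -0.0793, 0.0324]
tcp_rot: [0.647, 0.762, -0.0, 0.001]
force: [0.5, -1.5, 0.4]
grip_width: -0.004
```

```bash
python3 - <<'E'
from plant import r
from h import *
o=r.observe();st(o)
u=np.array([np.cos(np.radians(99.3)),np.sin(np.radians(99.3)),0]);print(o['force']@u, o['ee_pos']@u)
E
```

```text
t 2.98 p [547.1 -79.3  32.4] yyaw 9.3 z [ 0.001 -0.001 -1.   ] F [ 0.5 -1.5  0.4] g -0.004 q [-0.33  0.27  2.   -0.    0.87 -0.49]
-1.5624436446925556 -0.16661964293928877
```

send_rows(
  increments=[
    [[2, 0, 0, 0, 0, 0, 0], [4, 0, 0, 0, 0, 0, 0], [6, 0, 0, 0, 0, 0, 0], [7, 0, 0, 0, 0, 0, 0], [8, 0, 0, 0, 0, 0, 0], [9, 0, 0, 0, 0, 0, 0]],
  ],
)

```text
t: 3.48
ee_pos: [0.5455, -0.0705, 0.0322]
tcp_rot: [0.648, 0.762, 0.0, 0.0]
force: [0.3, -1.4, 1.6]
grip_width: 0.001
```

send_rows(
  increments=[
    [[1, 0, 0, 0, 0, 0, 0], [2, 0, 0, 0, 0, 0, 0], [3, 0, 0, 0, 0, 0, 0]],
  ],
)

```text
t: 3.73
ee_pos: [0.5449, -0.0675, 0.0321]
tcp_rot: [0.648, 0.762, -0.0, 0.0]
force: [-0.7, -1.8, 1.0]
grip_width: -0.002
```

send_rows(
  increments=[
    [[1, 0, 0, 0, 0, 0, 0], [2, 0, 0, 0, 0, 0, 0], [3, 0, 0, 0, 0, 0, 0]],
  ],
)

```text
t: 3.98
ee_pos: [0.5448, -0.0662, 0.0322]
tcp_rot: [0.647, 0.763, -0.001, 0.002]
force: [0.6, -10.2, -1.2]
grip_width: 0.001
```

```bash
python3 - <<'E'
from plant import r
from h import *
im=r.snapshot('top')[:,:,::-1]
cv2.imwrite('pics/t4z.png',cv2.resize(im[180:255,190:310],None,fx=6,fy=6,interpolation=cv2.INTER_CUBIC))
o=r.observe();st(o)
E
```

```text
t 4.03 p [544.8 -66.2  32.2] yyaw 9.38 z [ 0.001 -0.004 -1.   ] F [ 0.9 -7.2 -0.4] g -0.003 q [-0.3   0.26  2.01 -0.    0.86 -0.46]
```

View pics/t4z.png

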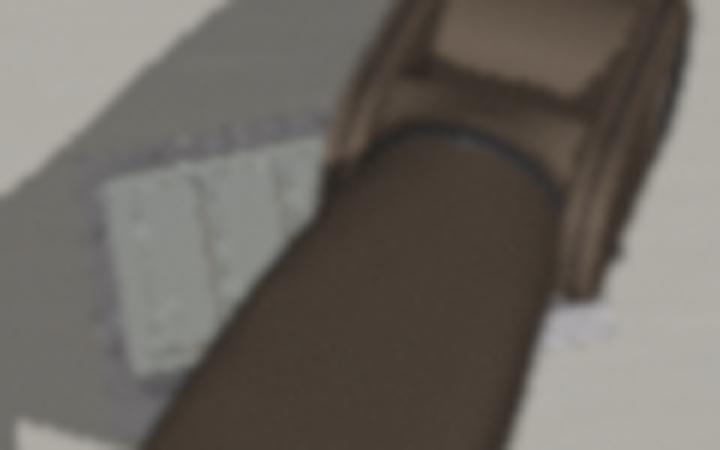

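send_rows(
  increments=[
    [[1, 0, 0, 0, 0, 0, 0], [1, 0, 0, 0, 0, 0, 0]],
  ],
)

```text
t: 4.2
ee_pos: [0.545, -0.0662, 0.0324]
tcp_rot: [0.647, 0.763, -0.001, 0.003]
force: [0.2, -10.6, -0.6]
grip_width: -0.003
```

```bash
python3 - <<'E'
from plant import r
from h import *
o=r.observe();st(o)
E
```

```text
t 4.2 p [545.  -66.2  32.4] yyaw 9.39 z [ 0.002 -0.006 -1.   ] F [  0.2 -10.6  -0.6] g -0.003 q [-0.3   0.26  2.01 -0.01  0.86 -0.46]
```

send_rows(
  increments=[
    [[-6, 0, 0, 0, 0, 0, 0], [-20, 0, 0, 0, 0, 0, 0], [-30, 0, -30, 0, 0, 0, 0], [-30, 0, -70, 0, 0, 0, 0], [-30, 0, -110, 0, 0, 0, 0], [-30, 0, -150, 0, 0, 0, 0], [-30, 0, -150, 0, 0, 0, 0], [-30, 0, -150, 0, 0, 0, 0]],
  ],
)

```text
t: 4.87
ee_pos: [0.5509, -0.094, 0.1857]
tcp_rot: [0.648, 0.762, 0.002, 0.003]
force: [-0.3, 0.0, -0.1]
grip_width: -0.004
```

```bash
python3 - <<'E'
from plant import r
from h import *
import pickle
W=r.get_calibration('wrist');im=r.snapshot('wrist')[:,:,::-1];cv2.imwrite('pics/w4.png',im)
cv2.imwrite('pics/w4z.png',cv2.resize(im[0:170,230:410],None,fx=3.5,fy=3.5,interpolation=cv2.INTER_CUBIC))
pickle.dump(W,open('w4.pkl','wb'))
o=r.observe();st(o)
E
```

```text
t 4.92 p [549.3 -93.4 182.8] yyaw 9.27 z [ 0.001  0.    -1.   ] F [-0.9  1.2 -1.1] g 0.004 q [-0.35  0.07  1.91  0.    1.15 -0.51]
```

View pics/w4z.png

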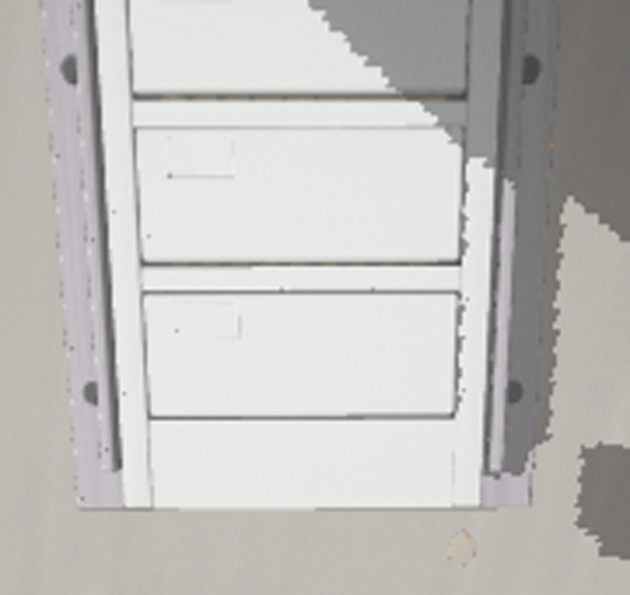

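```bash
python3 - <<'E'
from plant import r
from h import *
import pickle;W=pickle.load(open('w4.pkl','rb'))
w=lambda x,y:(230+x/3.5-.4,y/3.5-.4)
a,b=[at(W,*w(*p),.043) for p in [(123,508),(480,507)]];e=(a+b)/2
print(a,b,e,'yaw',np.degrees(np.arctan2((a-b)[1],(a-b)[0]))+270)
for p,q in [((123,505),(95,20)),((480,505),(500,20))]:
    v=at(W,*w(*q),.043)-at(W,*w(*p),.043);print(np.degrees(np.arctan2(v[1],v[0])))
for yaw in (99.3,99.5):
    u=np.array([np.cos(np.radians(yaw)),np.sin(np.radians(yaw)),0]);print('origin',e+.122*u)
o=r.observe();st(o)
E
```

```text
[ 0.49017771 -0.06372883  0.043     ] [ 0.5922543  -0.04676491  0.043     ] [ 0.541216   -0.05524687  0.043     ] yaw 99.43564617057947
99.39433358499592
99.62445738304919
origin [0.52150034 0.06514953 0.043     ]
origin [0.52108019 0.06507997 0.043     ]
t 4.92 p [549.3 -93.4 182.8] yyaw 9.27 z [ 0.001  0.    -1.   ] F [-0.9  1.2 -1.1] g 0.004 q [-0.35  0.07  1.91  0.    1.15 -0.51]
```

```bash
python3 - <<'E'
from plant import r
from h import *
o=r.observe();print(plan(o,(0.553,-0.45,0.23),7.5))
E
```

```text
(array([-352.5,  -53.7,  -47.2]), array([0.0014, 0.    , 0.0308]))
```

send_rows(
  increments=[
    [[-20, -3, -30, 0, 0, 0.005, 0.2], [-60, -9, -47, 0, 0, 0.01, 0.8], [-100, -15, -47, 0, 0, 0.015, 0.8], [-140, -21, -47, 0, 0, 0.02, 0.8], [-180, -27, -47, 0, 0, 0.03, 0.8], [-220, -33, -47, 0, 0, 0.03, 0.8], [-260, -40, -47, 0, 0, 0.03, 0.8], [-300, -46, -47, 0, 0, 0.03, 0.8]],
  ],
)

```text
t: 5.58
ee_pos: [0.5506, -0.3977, 0.2253]
tcp_rot: [0.659, 0.752, 0.0, -0.003]
force: [1.1, -0.0, 0.0]
grip_width: 0.802
```

send_rows(
  increments=[
    [[-35, -5, 0, 0, 0, 0, 0.8], [-52, -8, 0, 0, 0, 0, 0.8], [-52, -8, 0, 0, 0, 0, 0.8], [-52, -8, 0, 0, 0, 0, 0.8]],
  ],
)

```text
t: 5.92
ee_pos: [0.5497, -0.4493, 0.2253]
tcp_rot: [0.66, 0.752, 0.001, -0.003]
force: [-0.3, 1.3, -0.2]
grip_width: 0.799
```

```bash
python3 - <<'E'
from plant import r
from h import *
import pickle
W=r.get_calibration('wrist');im=r.snapshot('wrist')[:,:,::-1];cv2.imwrite('pics/w5.png',im)
pickle.dump(W,open('w5.pkl','wb'))
o=r.observe();st(o)
E
```

```text
t 5.97 p [ 550.2 -448.2  226. ] yyaw 7.54 z [-0.003  0.004 -1.   ] F [ 0.6  0.5 -0.2] g 0.801 q [-0.83  0.37  1.48  0.    1.3  -0.96]
```

View pics/w5.png

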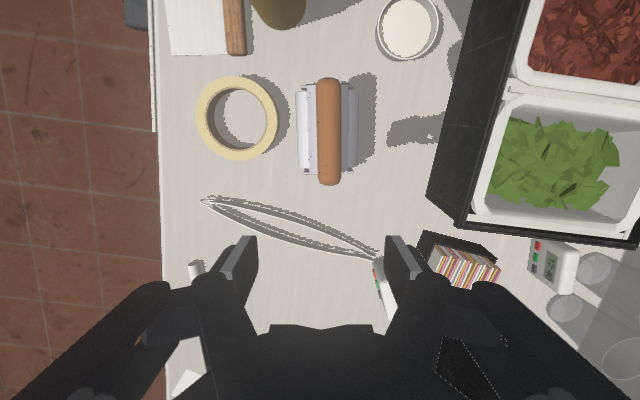

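The roller stands at (330,131) in the wrist view, with its grip running along the image's columns. The tape at (238,117) and the tongs at (290,230) are close but clear.

```bash
python3 - <<'E'
from plant import r
from h import *
import pickle;W=pickle.load(open('w5.pkl','rb'))
im=cv2.imread('pics/w5.png')
cv2.imwrite('pics/w5z.png',cv2.resize(im[65:200,270:390],None,fx=4.4,fy=4.4,interpolation=cv2.INTER_CUBIC))
a=at(W,328.7,79,.09);b=at(W,329.8,185,.09);print(a,b,(a+b)/2,np.linalg.norm(a-b),'y axis',np.degrees(np.arctan2((a-b)[1],(a-b)[0]))-90)
print(plan(r.observe(),(*((a+b)/2)[:2],.13),7.5))
E
```

```text
[ 0.54412618 -0.34701296  0.09      ] [ 0.55934393 -0.44755566  0.09      ] [ 0.55173506 -0.39728431  0.09      ] 0.10168782324015152 y axis 8.606741796041675
(array([49.8,  8.5, 96.3]), array([-0.0024, -0.0048,  0.0007]))
```

View pics/w5z.png

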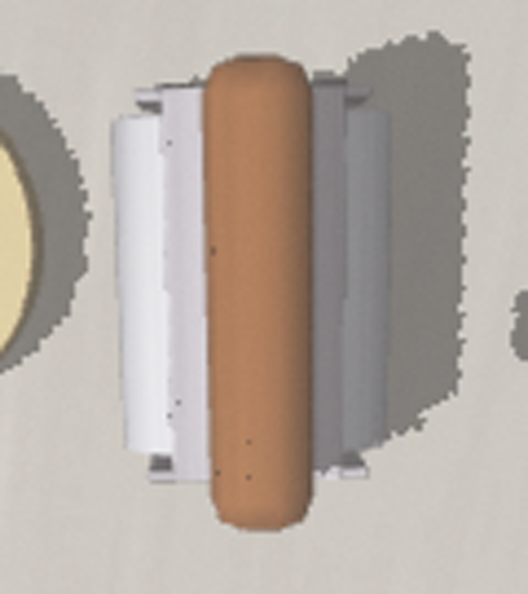

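send_rows(
  increments=[
    [[20, 3, 0, 0.002, 0.004, -0.004, 0.7], [45, 8, 10, 0.002, 0.004, -0.011, 0.7], [50, 9, 40, 0.002, 0.004, -0.011, 0.7], [50, 9, 75, 0.002, 0.004, -0.011, 0.7], [50, 9, 95, 0.002, 0.004, -0.011, 0.7], [50, 9, 96, 0.002, 0.004, -0.011, 0.7], [50, 9, 96, 0.002, 0.004, -0.011, 0.7]],
  ],
)

```text
t: 6.55
ee_pos: [0.5527, -0.396, 0.131]
tcp_rot: [0.654, 0.756, 0.001, -0.005]
force: [0.2, 0.3, 0.7]
grip_width: 0.698
```

```bash
python3 - <<'E'
from plant import r
from h import *
im=r.snapshot('wrist')[:,:,::-1];cv2.imwrite('pics/w6.png',im)
cv2.imwrite('pics/sc6.png',cv2.resize(r.snapshot('scene')[90:240,290:450,::-1],None,fx=4,fy=4))
o=r.observe();st(o)
E
```

```text
t 6.65 p [ 554.3 -398.4  135.1] yyaw 8.25 z [-0.     0.002 -1.   ] F [ 0.3 -1.1  0.1] g 0.704 q [-0.77  0.39  1.63  0.    1.13 -0.92]
```

View pics/w6.png

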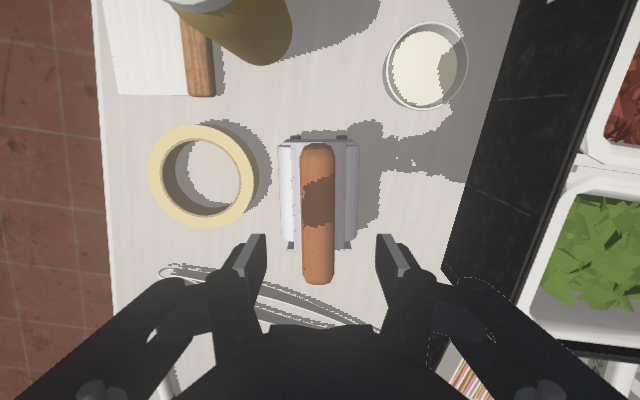

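View pics/sc6.png

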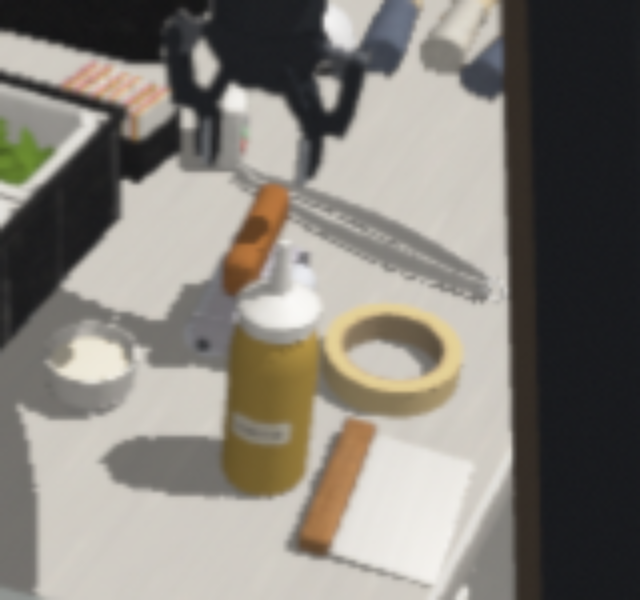

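```bash
python3 - <<'E'
from plant import r
from h import *
P=[];
for i in range(4):
    W=r.get_calibration('wrist');im=r.snapshot('wrist')[:,:,::-1];o=r.observe();P.append(o['ee_pos']*1000);st(o)
    a=at(W,317,144,.09);b=at(W,318,284,.09);print((a+b)/2,np.degrees(np.arctan2((a-b)[1],(a-b)[0]))-90)
cv2.imwrite('pics/w7.png',im)
print(proj(W,[o['ee_pos'],[.5517,-.3973,.09]]))
E
```

```text
t 6.7 p [ 554.6 -399.   135.8] yyaw 8.23 z [ 0.001  0.001 -1.   ] F [ 0.7 -0.2 -0.2] g 0.7 q [-0.77  0.39  1.63  0.    1.13 -0.92]
[ 0.55316331 -0.40074135  0.09      ] 8.501322455428209
t 6.75 p [ 554.6 -399.3  136. ] yyaw 8.21 z [ 0.001  0.001 -1.   ] F [-0.4  0.2  1.1] g 0.701 q [-0.77  0.39  1.63  0.    1.13 -0.92]
[ 0.55348504 -0.40169012  0.09      ] 8.481941416506459
t 6.8 p [ 554.4 -399.3  135.9] yyaw 8.2 z [ 0.001  0.001 -1.   ] F [-0.9 -0.3  0.1] g 0.699 q [-0.77  0.39  1.63  0.    1.13 -0.92]
[ 0.55349776 -0.40205427  0.09      ] 8.46671293764527
t 6.85 p [ 554.2 -399.3  135.5] yyaw 8.2 z [ 0.     0.001 -1.   ] F [-0.6  0.5 -0.1] g 0.702 q [-0.77  0.39  1.63  0.    1.13 -0.92]
[ 0.55332938 -0.40203988  0.09      ] 8.455297617188137
[[318.90430973 244.84214179]
 [316.22059966 212.93035605]]
```

send_rows(
  increments=[
    [[0, -1, 20, 0, 0, -0.004, 0.7], [0, -1, 45, 0, 0, -0.004, 0.7], [0, -1, 63, 0, 0, -0.004, 0.7], [0, -1, 73, 0, 0, -0.004, 0.7], [0, -1, 74, 0, 0, -0.004, 0.7], [0, -1, 74, 0, 0, -0.004, 0.7], [0, -1, 74, 0, 0, -0.004, 0.7]],
  ],
)

```text
t: 7.43
ee_pos: [0.553, -0.3993, 0.0609]
tcp_rot: [0.653, 0.757, 0.0, -0.001]
force: [0.7, -0.5, 1.3]
grip_width: 0.703
```

```bash
python3 - <<'E'
from plant import r
from h import *
im=r.snapshot('wrist')[:,:,::-1];cv2.imwrite('pics/w8.png',im)
o=r.observe();st(o)
E
```

```text
t 7.48 p [ 553.2 -399.4   61.2] yyaw 8.42 z [-0.     0.001 -1.   ] F [-0.2 -0.6 -0. ] g 0.702 q [-0.77  0.47  1.66  0.    1.01 -0.92]
```

View pics/w8.png

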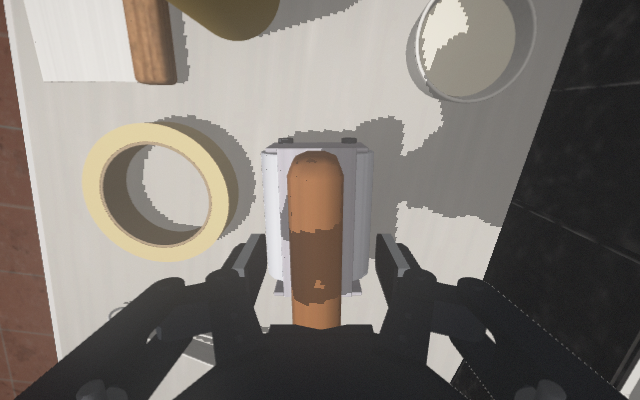

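The grip bar (columns 290–343) lies between the pads (262 and 378), so I'll close on it.

send_rows(
  increments=[
    [[0, 0, 0, 0, 0, 0, 0.5], [0, 0, 0, 0, 0, 0, 0.4], [0, 0, 0, 0, 0, 0, 0.3], [0, 0, 0, 0, 0, 0, 0.2], [0, 0, 0, 0, 0, 0, 0.1], [0, 0, 0, 0, 0, 0, 0.1]],
  ],
  squeeze=70,
)

```text
t: 7.98
ee_pos: [0.5525, -0.3988, 0.0601]
tcp_rot: [0.653, 0.757, 0.001, -0.001]
force: [-0.7, -0.2, 3.9]
grip_width: 0.27
```

send_rows(
  increments=[
    [[0, 0, -6, 0, 0, 0, 0.1], [0, 0, -15, 0, 0, 0, 0.1], [0, 0, -30, 0, 0, 0, 0.1], [0, 0, -40, 0, 0, 0, 0.1], [0, 0, -40, 0, 0, 0, 0.1], [0, 0, -40, 0, 0, 0, 0.1]],
  ],
)

```text
t: 8.48
ee_pos: [0.553, -0.3991, 0.1008]
tcp_rot: [0.653, 0.757, 0.0, -0.001]
force: [-1.1, -0.3, -5.0]
grip_width: 0.272
```

```bash
python3 - <<'E'
from plant import r
from h import *
o=r.observe();st(o)
im=r.snapshot('wrist')[:,:,::-1];cv2.imwrite('pics/w9.png',im)
cv2.imwrite('pics/sc9.png',cv2.resize(r.snapshot('scene')[90:240,290:450,::-1],None,fx=4,fy=4))
o=r.observe();st(o)
r.snapshot('top');o=r.observe();st(o)
E
```

```text
t 8.48 p [ 553.  -399.1  100.8] yyaw 8.43 z [-0.     0.002 -1.   ] F [-1.1 -0.3 -5. ] g 0.272 q [-0.77  0.43  1.65  0.    1.07 -0.92]
t 8.58 p [ 551.9 -398.2   98.8] yyaw 8.42 z [-0.003  0.004 -1.   ] F [ 0.2  0.3 -5.2] g 0.272 q [-0.77  0.43  1.65  0.    1.07 -0.92]
t 8.63 p [ 551.7 -398.    98.3] yyaw 8.42 z [-0.004  0.005 -1.   ] F [-0.5 -0.4 -4.7] g 0.274 q [-0.77  0.43  1.65  0.    1.07 -0.92]
```

View pics/w9.png

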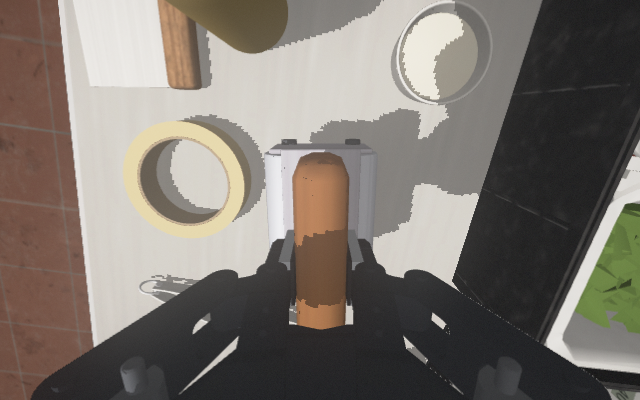

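View pics/sc9.png

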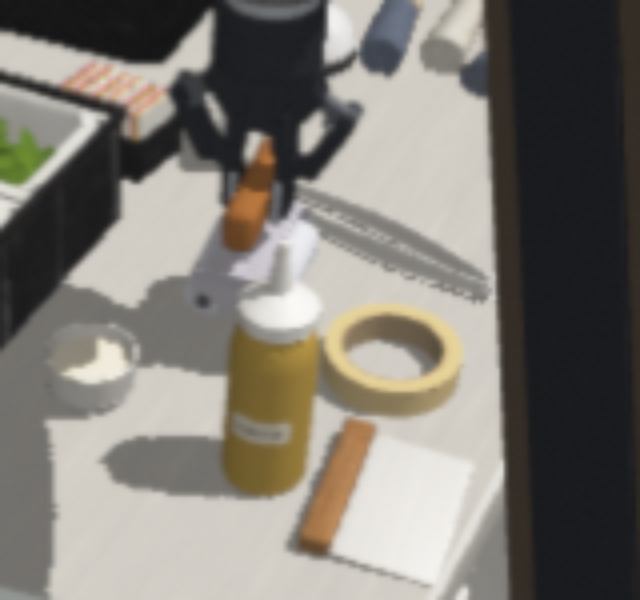

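```bash
python3 - <<'E'
from plant import r
from h import *
o=r.observe();st(o);print(plan(o,(0.5311,0.0059,.27),-80.6))
E
```

```text
t 8.63 p [ 551.7 -398.    98.3] yyaw 8.42 z [-0.004  0.005 -1.   ] F [-0.5 -0.4 -4.7] g 0.274 q [-0.77  0.43  1.65  0.    1.07 -0.92]
(array([ 403.5,   38.3, -169.7]), array([-0.0065, -0.0019,  1.5538]))
```

send_rows(
  increments=[
    [[0, 0, -15, 0, 0, 0, 0.1], [0, 0, -40, 0, 0, 0, 0.1], [0, 0, -70, 0, 0, 0, 0.1], [0, 0, -100, 0, 0, 0, 0.1], [0, 0, -130, 0, 0, 0, 0.1], [0, 0, -155, 0, 0, 0, 0.1], [0, 0, -168, 0, 0, 0, 0.1], [0, 0, -170, 0, 0, 0, 0.1]],
  ],
)

```text
t: 9.3
ee_pos: [0.5538, -0.4002, 0.2743]
tcp_rot: [0.653, 0.757, 0.0, 0.002]
force: [1.0, -0.4, -4.0]
grip_width: 0.268
```

send_rows(
  increments=[
    [[10, 1, 0, 0, 0, 0.05, 0.1], [35, 3, 0, 0, 0, 0.15, 0.1], [62, 6, 0, 0, 0, 0.26, 0.1], [90, 8, 0, 0, 0, 0.37, 0.1], [118, 11, 0, 0, 0, 0.48, 0.1], [146, 14, 0, 0, 0, 0.59, 0.1], [174, 16, 0, 0, 0, 0.7, 0.1], [202, 19, 0, 0, 0, 0.81, 0.1]],
  ],
)

```text
t: 9.97
ee_pos: [0.5405, -0.1946, 0.2672]
tcp_rot: [0.9, 0.436, -0.002, -0.004]
force: [0.6, 0.0, -5.5]
grip_width: 0.269
```

```bash
python3 - <<'E'
from plant import r
from h import *
o=r.observe();st(o);print(plan(o,(0.5311,0.0059,.20),-80.6))
E
```

```text
t 9.97 p [ 540.5 -194.6  267.2] yyaw -38.31 z [-0.006  0.006 -1.   ] F [ 0.6  0.  -5.5] g 0.269 q [-0.52  0.04  1.79  0.    1.32  0.15]
(array([ 151.5, -131.1,   68.5]), array([-0.0086,  0.0026,  0.738 ]))
```

send_rows(
  increments=[
    [[21, -18, 0, 0, 0, 0.1, 0.1], [42, -36, 0, 0, 0, 0.2, 0.1], [63, -54, 0, 0, 0, 0.3, 0.1], [84, -73, 5, 0, 0, 0.41, 0.1], [105, -91, 15, 0, 0, 0.52, 0.1], [126, -109, 30, 0, 0, 0.63, 0.1], [144, -125, 50, 0, 0, 0.72, 0.1], [151, -131, 66, 0, 0, 0.737, 0.1]],
  ],
)

```text
t: 10.63
ee_pos: [0.5291, 0.0067, 0.2013]
tcp_rot: [0.996, 0.085, -0.003, -0.003]
force: [-0.7, 0.0, -5.7]
grip_width: 0.276
```

send_rows(
  increments=[
    [[0, 0, 0, 0, 0, 0, 0.1], [0, 0, 0, 0, 0, 0, 0.1], [0, 0, 0, 0, 0, 0, 0.1], [0, 0, 0, 0, 0, 0, 0.1]],
  ],
)

```text
t: 10.97
ee_pos: [0.5322, 0.0023, 0.2058]
tcp_rot: [0.996, 0.085, -0.0, -0.001]
force: [-0.5, 0.4, -4.6]
grip_width: 0.275
```

```bash
python3 - <<'E'
from plant import r
from h import *
W=r.get_calibration('wrist')
for n in('wrist','top','scene'):
    cv2.imwrite(f'pics/{n}10.png',r.snapshot(n)[:,:,::-1])
for i in range(1):
    o=r.observe();st(o)
print(plan(o,(0.5311,0.0059,.12),-80.6))
E
```

```text
t 11.12 p [532.1   2.4 205.8] yyaw -80.28 z [-0.001  0.003 -1.   ] F [ 0.4  0.3 -4.4] g 0.273 q [-0.19 -0.01  1.95  0.    1.2   1.21]
(array([-0.4, -3.3, 85.8]), array([-0.0033,  0.    ,  0.0056]))
```

View pics/wrist10.png

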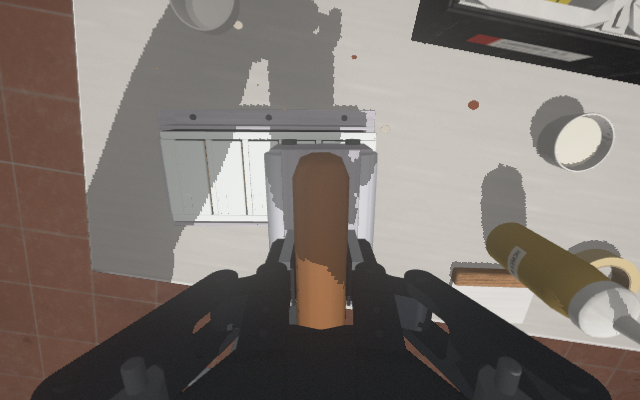

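View pics/scene10.png

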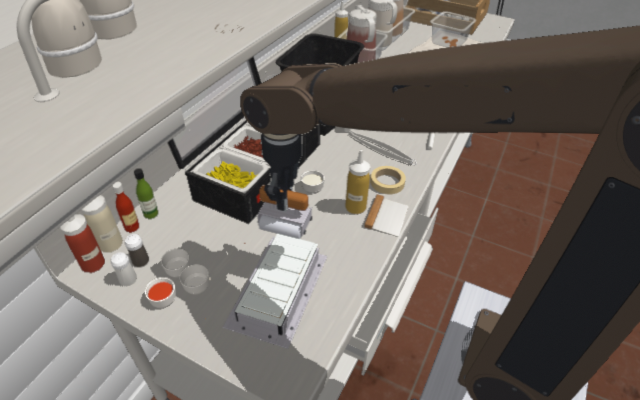

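send_rows(
  increments=[
    [[0, -1, 15, 0, 0, 0.005, 0.1], [0, -3, 40, 0, 0, 0.005, 0.1], [0, -3, 65, 0, 0, 0.005, 0.1], [0, -3, 80, 0, 0, 0.005, 0.1], [0, -3, 86, 0, 0, 0.005, 0.1], [0, -3, 86, 0, 0, 0.005, 0.1], [0, -3, 86, 0, 0, 0.005, 0.1], [0, -3, 86, 0, 0, 0.005, 0.1]],
  ],
)

```text
t: 11.78
ee_pos: [0.5322, 0.0062, 0.1207]
tcp_rot: [0.997, 0.083, 0.001, -0.001]
force: [-0.4, 0.2, -5.5]
grip_width: 0.269
```

```bash
python3 - <<'E'
from plant import r
from h import *
for n in('wrist','top','scene'):
    cv2.imwrite(f'pics/{n}11.png',r.snapshot(n)[:,:,::-1])
o=r.observe();st(o)
a=cv2.imread('pics/scene11.png');cv2.imwrite('pics/sc11z.png',cv2.resize(a[170:345,215:335],None,fx=3.4,fy=3.4,interpolation=cv2.INTER_CUBIC))
print(plan(o,(0.5311,0.0059,.1075),-80.6))
E
```

```text
t 11.93 p [531.7   6.4 120.3] yyaw -80.5 z [ 0.     0.003 -1.   ] F [-0.4 -0.3 -5. ] g 0.276 q [-0.18  0.09  2.02  0.    1.03  1.22]
(array([-0.7,  0.4, 12.8]), array([-0.003 , -0.001 ,  0.0017]))
```

View pics/sc11z.png

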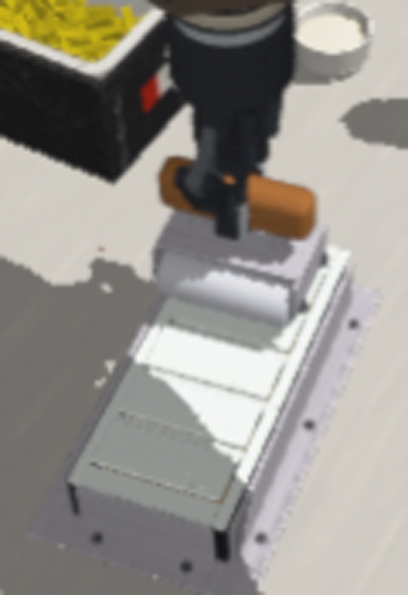

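View pics/wrist11.png

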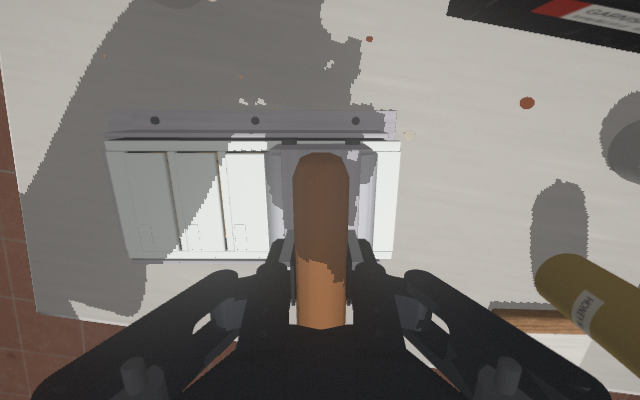

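send_rows(
  increments=[
    [[0, 0, 6, 0, 0, 0, 0.1], [0, 0, 10, 0, 0, 0, 0.1], [0, 0, 12, 0, 0, 0, 0.1], [0, 0, 13, 0, 0, 0, 0.1], [0, 0, 13.5, 0, 0, 0, 0.1], [0, 0, 14, 0, 0, 0, 0.1]],
  ],
)

```text
t: 12.43
ee_pos: [0.5308, 0.0065, 0.1067]
tcp_rot: [0.997, 0.083, -0.002, -0.002]
force: [-6.8, -0.4, 8.5]
grip_width: 0.275
```

send_rows(
  increments=[
    [[0, 0, 0.7, 0, 0, 0, 0.1], [0, 0, 1.4, 0, 0, 0, 0.1], [0, 0, 1.4, 0, 0, 0, 0.1]],
  ],
)

```text
t: 12.68
ee_pos: [0.5308, 0.0064, 0.1055]
tcp_rot: [0.997, 0.083, -0.002, -0.002]
force: [-7.1, -0.0, 7.6]
grip_width: 0.272
```

send_rows(
  increments=[
    [[-0.5, 0, 0.7, 0, 0, 0, 0.1], [-1, 0, 1.4, 0, 0, 0, 0.1], [-1, 0, 2, 0, 0, 0, 0.1], [-1, 0, 2, 0, 0, 0, 0.1]],
  ],
)

```text
t: 13.02
ee_pos: [0.5306, 0.0062, 0.104]
tcp_rot: [0.997, 0.083, -0.0, -0.002]
force: [-5.3, 0.1, 8.5]
grip_width: 0.276
```

send_rows(
  increments=[
    [[0, 0, 0.5, 0, 0, 0, 0.1], [0, 0, 1, 0, 0, 0, 0.1], [0, 0, 1, 0, 0, 0, 0.1]],
  ],
)

```text
t: 13.27
ee_pos: [0.5306, 0.0062, 0.1031]
tcp_rot: [0.997, 0.083, -0.001, -0.001]
force: [-5.8, -1.7, 9.2]
grip_width: 0.27
```

send_rows(
  increments=[
    [[-0.5, 0, 0.5, 0, 0, 0, 0.1], [-0.5, 0, 1, 0, 0, 0, 0.1], [-0.5, 0, 1, 0, 0, 0, 0.1]],
  ],
)

```text
t: 13.52
ee_pos: [0.5307, 0.006, 0.1031]
tcp_rot: [0.997, 0.083, -0.0, -0.001]
force: [-6.6, -0.2, 12.4]
grip_width: 0.272
```

```bash
python3 - <<'E'
from plant import r
from h import *
a=r.snapshot('scene')[:,:,::-1];cv2.imwrite('pics/sc12z.png',cv2.resize(a[200:345,215:335],None,fx=4,fy=4,interpolation=cv2.INTER_CUBIC))
cv2.imwrite('pics/w12.png',r.snapshot('wrist')[:,:,::-1])
o=r.observe();st(o);print(o['moment'])
E
```

```text
t 13.62 p [530.6   6.  103. ] yyaw -80.47 z [-0.     0.002 -1.   ] F [-5.3 -1.1 12.4] g 0.271 q [-0.18  0.12  2.03  0.    1.    1.22]
[-0.01015052  1.11163645  0.02444365]
```

View pics/sc12z.png

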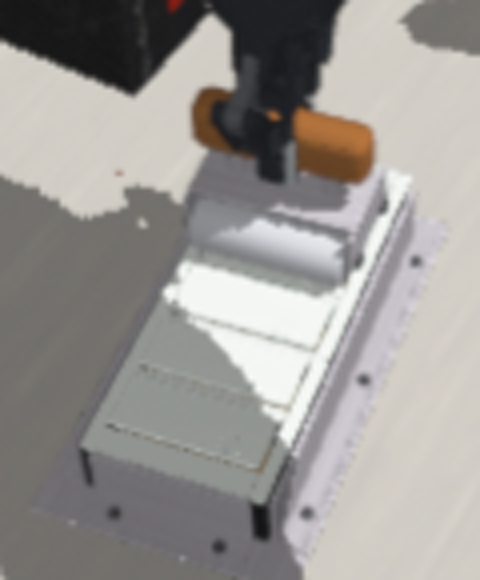

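View pics/w12.png

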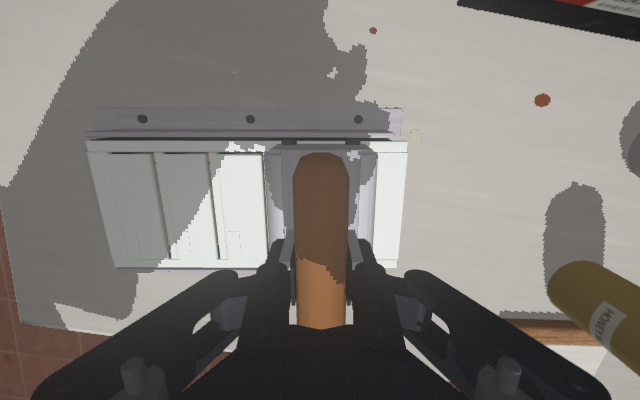

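send_rows(
  increments=[
    [[-1, -1, 0.8, 0, 0, 0, 0.1], [-1, -3, 1, 0, 0, 0, 0.1], [-1, -6, 1, 0, 0, 0, 0.1], [-1, -9, 1, 0, 0, 0, 0.1], [-1, -12, 1, 0, 0, 0, 0.1], [-1, -15, 1, 0, 0, 0, 0.1]],
  ],
)

```text
t: 14.12
ee_pos: [0.5285, 0.0188, 0.103]
tcp_rot: [0.996, 0.084, 0.002, 0.001]
force: [-4.1, -7.9, 12.1]
grip_width: 0.27
```

send_rows(
  increments=[
    [[0, -3, 0, 0, 0, 0, 0.1], [0, -6, 0, 0, 0, 0, 0.1], [0, -9, 0, 0, 0, 0, 0.1], [0, -12, 0, 0, 0, 0, 0.1], [0, -15, 0, 0, 0, 0, 0.1]],
  ],
)

```text
t: 14.53
ee_pos: [0.5259, 0.0349, 0.103]
tcp_rot: [0.997, 0.083, 0.001, -0.0]
force: [-4.9, -1.9, 13.7]
grip_width: 0.272
```

```bash
python3 - <<'E'
from plant import r
from h import *
o=r.observe();st(o);print(o['moment'])
E
```

```text
t 14.53 p [525.9  34.9 103. ] yyaw -80.43 z [ 0.003  0.001 -1.   ] F [-4.9 -1.9 13.7] g 0.272 q [-0.13  0.11  2.04  0.    0.99  1.28]
[-0.34564161  0.87877211  0.11228201]
```

send_rows(
  increments=[
    [[-0.5, -3, 0.5, 0, 0, 0, 0.1], [-0.5, -6, 0.5, 0, 0, 0, 0.1], [-0.5, -9, 0.5, 0, 0, 0, 0.1], [-0.5, -12, 0.5, 0, 0, 0, 0.1], [-0.5, -15, 0.5, 0, 0, 0, 0.1], [-0.5, -18, 0.5, 0, 0, 0, 0.1]],
  ],
)

```text
t: 15.03
ee_pos: [0.5228, 0.0528, 0.103]
tcp_rot: [0.997, 0.083, 0.002, -0.0]
force: [-4.5, -2.3, 14.1]
grip_width: 0.273
```

send_rows(
  increments=[
    [[0, -3, 0, 0, 0, 0, 0.1], [0, -6, 0, 0, 0, 0, 0.1], [0, -9, 0, 0, 0, 0, 0.1], [0, -12, 0, 0, 0, 0, 0.1], [0, -15, 0, 0, 0, 0, 0.1], [0, -18, 0, 0, 0, 0, 0.1]],
  ],
)

```text
t: 15.53
ee_pos: [0.5199, 0.0705, 0.103]
tcp_rot: [0.997, 0.083, 0.002, -0.001]
force: [-5.2, -1.2, 13.9]
grip_width: 0.275
```

```bash
python3 - <<'E'
from plant import r
from h import *
o=r.observe();st(o);print(o['moment'])
u=np.array([np.cos(np.radians(99.4)),np.sin(np.radians(99.4))]);d=o['ee_pos'][:2]-[.5213,.0651];print(d@u*1000,(-d[0]*u[1]+d[1]*u[0])*1000)
E
```

```text
t 15.53 p [519.9  70.5 103. ] yyaw -80.43 z [ 0.004  0.001 -1.   ] F [-5.2 -1.2 13.9] g 0.275 q [-0.06  0.1   2.04  0.    0.99  1.34]
[-0.36231414  0.8014412   0.11035718]
5.570236080258353 0.4500465370262096
```

send_rows(
  increments=[
    [[0, -3, 0.4, 0, 0, 0, 0.1], [0, -6, 0.4, 0, 0, 0, 0.1], [0, -9, 0.4, 0, 0, 0, 0.1], [0, -12, 0.4, 0, 0, 0, 0.1], [0, -15, 0.4, 0, 0, 0, 0.1], [0, -18, 0.4, 0, 0, 0, 0.1], [0, -21, 0.4, 0, 0, 0, 0.1]],
  ],
)

```text
t: 16.12
ee_pos: [0.5164, 0.0915, 0.103]
tcp_rot: [0.997, 0.083, 0.002, -0.001]
force: [-5.0, -2.4, 15.7]
grip_width: 0.273
```

send_rows(
  increments=[
    [[0, -3, 0, 0, 0, 0, 0.1], [0, -6, 0, 0, 0, 0, 0.1], [0, -9, 0, 0, 0, 0, 0.1], [0, -12, 0, 0, 0, 0, 0.1], [0, -15, 0, 0, 0, 0, 0.1], [0, -18, 0, 0, 0, 0, 0.1], [0, -21, 0, 0, 0, 0, 0.1]],
  ],
)

```text
t: 16.7
ee_pos: [0.513, 0.1123, 0.103]
tcp_rot: [0.997, 0.083, 0.002, -0.001]
force: [-4.7, -1.8, 15.8]
grip_width: 0.274
```

send_rows(
  increments=[
    [[0, -3, 0, 0, 0, 0, 0.1], [0, -6, 0, 0, 0, 0, 0.1], [0, -9, 0, 0, 0, 0, 0.1], [0, -12, 0, 0, 0, 0, 0.1], [0, -15, 0, 0, 0, 0, 0.1], [0, -18, 0, 0, 0, 0, 0.1], [0, -18, 0, 0, 0, 0, 0.1]],
  ],
)

```text
t: 17.28
ee_pos: [0.5099, 0.1308, 0.103]
tcp_rot: [0.997, 0.083, 0.002, -0.002]
force: [-5.1, 0.0, 15.7]
grip_width: 0.274
```

```bash
python3 - <<'E'
from plant import r
from h import *
cv2.imwrite('pics/w13.png',r.snapshot('wrist')[:,:,::-1])
o=r.observe();st(o);print(o['moment'])
u=np.array([np.cos(np.radians(99.4)),np.sin(np.radians(99.4))]);d=o['ee_pos'][:2]-[.5213,.0651];print(d@u*1000,(-d[0]*u[1]+d[1]*u[0])*1000)
E
```

```text
t 17.33 p [509.8 130.8 103. ] yyaw -80.44 z [ 0.003  0.003 -1.   ] F [-4.9 -0.4 15.6] g 0.274 q [0.06 0.1  2.04 0.   0.99 1.46]
[-0.22329821  0.89647615  0.04353782]
66.71123486396029 0.5767507822637269
```

View pics/w13.png

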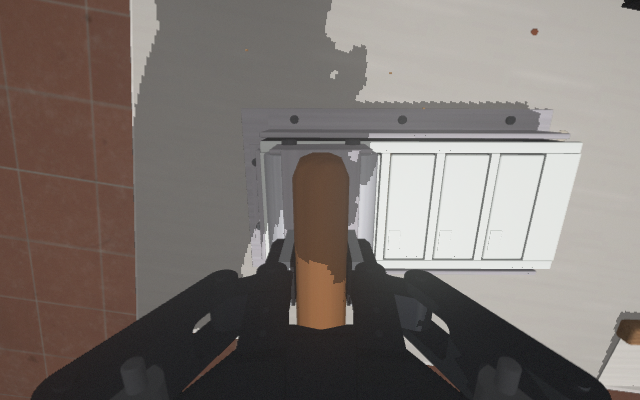

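All the panels have now been rolled. The height held at 103.0 mm throughout and the force stayed at 14–16 N. I'll lift off and inspect.

send_rows(
  increments=[
    [[0, 0, -4, 0, 0, 0, 0.1], [0, 0, -12, 0, 0, 0, 0.1], [0, 0, -40, 0, 0, 0, 0.1], [0, 0, -75, 0, 0, 0, 0.1], [0, 30, -110, 0, 0, 0, 0.1], [0, 65, -140, 0, 0, 0, 0.1], [0, 105, -165, 0, 0, 0, 0.1], [0, 145, -167, 0, 0, 0, 0.1]],
  ],
)

```text
t: 18.0
ee_pos: [0.5308, -0.0029, 0.2667]
tcp_rot: [0.996, 0.084, 0.002, -0.001]
force: [2.0, -0.1, -4.6]
grip_width: 0.272
```

send_rows(
  increments=[
    [[0, 38, 0, 0, 0, 0, 0.1], [0, 75, 0, 0, 0, 0, 0.1], [0, 95, 0, 0, 0, 0, 0.1], [0, 105, 0, 0, 0, 0, 0.1], [0, 105, 0, 0, 0, 0, 0.1], [0, 105, 0, 0, 0, 0, 0.1]],
  ],
)

```text
t: 18.5
ee_pos: [0.5462, -0.1054, 0.2608]
tcp_rot: [0.997, 0.082, -0.002, -0.003]
force: [0.3, -0.3, -5.1]
grip_width: 0.268
```

```bash
python3 - <<'E'
from plant import r
from h import *
for n in('wrist','top','scene'):
    cv2.imwrite(f'pics/{n}14.png',r.snapshot(n)[:,:,::-1])
o=r.observe();st(o)
a=cv2.imread('pics/scene14.png');cv2.imwrite('pics/sc14z.png',cv2.resize(a[220:345,215:335],None,fx=4.8,fy=4.8,interpolation=cv2.INTER_CUBIC))
a=cv2.imread('pics/top14.png');cv2.imwrite('pics/t14z.png',cv2.resize(a[180:255,190:310],None,fx=6,fy=6,interpolation=cv2.INTER_CUBIC))
E
```

```text
t 18.65 p [ 546.5 -104.3  261.5] yyaw -80.4 z [-0.003  0.005 -1.   ] F [-0.1 -0.6 -5.3] g 0.273 q [-0.37  0.    1.84  0.    1.31  1.03]
```

View pics/sc14z.png

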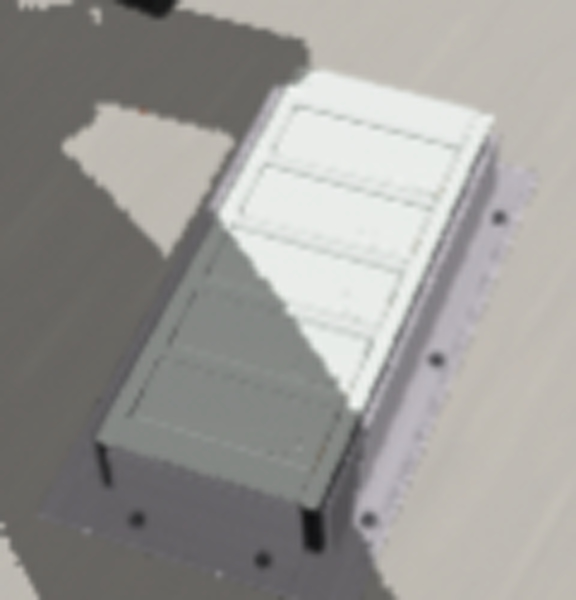

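View pics/t14z.png

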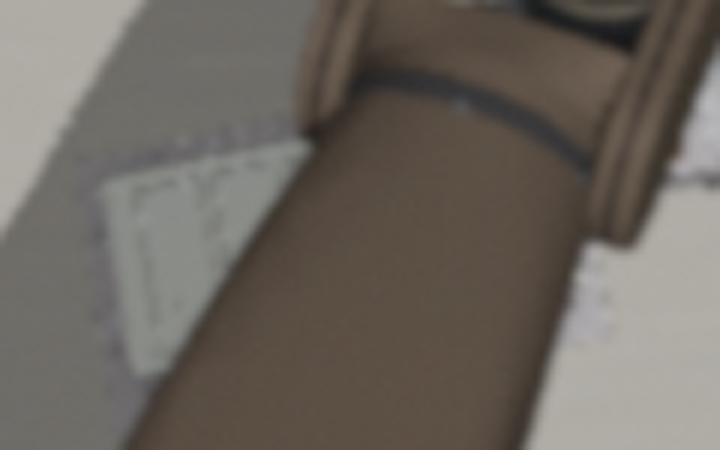

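View pics/wrist14.png

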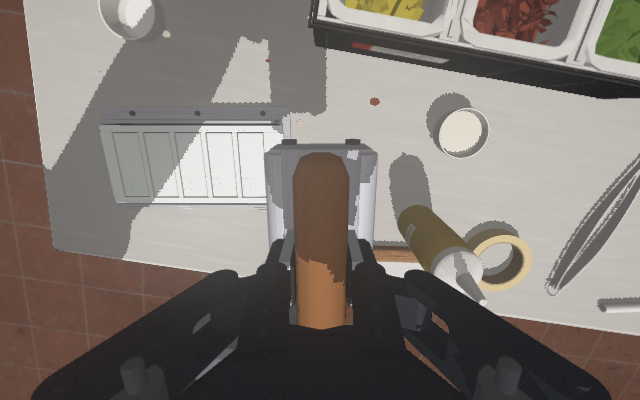

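The lid is home, with no black gap at the stop, and all five panels look level. Panel 5 was only passed by the leading barrel, so I'll make a second firm forward pass over panels 3–5.

```bash
python3 - <<'E'
from plant import r
from h import *
o=r.observe();st(o);print(plan(o,(0.5197,0.0750,.115),-80.6))
E
```

```text
t 18.65 p [ 546.5 -104.3  261.5] yyaw -80.4 z [-0.003  0.005 -1.   ] F [-0.1 -0.6 -5.3] g 0.273 q [-0.37  0.    1.84  0.    1.31  1.03]
(array([   3.9, -180.5,  147.4]), array([-0.0051,  0.0024,  0.0035]))
```

send_rows(
  increments=[
    [[1, -35, 0, 0, 0, 0, 0.1], [1, -72, 0, 0, 0, 0, 0.1], [2, -109, 10, -0.001, 0, 0.002, 0.1], [3, -145, 35, -0.002, 0, 0.003, 0.1], [4, -170, 70, -0.003, 0, 0.003, 0.1], [4, -180, 105, -0.003, 0, 0.003, 0.1], [4, -180, 130, -0.003, 0, 0.003, 0.1], [4, -180, 144, -0.003, 0, 0.003, 0.1]],
  ],
)

```text
t: 19.32
ee_pos: [0.517, 0.0756, 0.1144]
tcp_rot: [0.996, 0.084, -0.004, -0.001]
force: [-0.2, 0.2, -5.4]
grip_width: 0.27
```

send_rows(
  increments=[
    [[0, 0, 1, 0, 0, 0, 0.1], [0, 0, 1, 0, 0, 0, 0.1], [0, 0, 1, 0, 0, 0, 0.1], [0, 0, 1, 0, 0, 0, 0.1]],
  ],
)

```text
t: 19.65
ee_pos: [0.5223, 0.0729, 0.1199]
tcp_rot: [0.997, 0.081, 0.001, -0.0]
force: [-0.0, -0.6, -5.6]
grip_width: 0.274
```

```bash
python3 - <<'E'
from plant import r
from h import *
o=r.observe();st(o);print(o['moment'])
u=np.array([np.cos(np.radians(99.4)),np.sin(np.radians(99.4))]);d=o['ee_pos'][:2]-[.5213,.0651];print(d@u*1000,(-d[0]*u[1]+d[1]*u[0])*1000)
E
```

```text
t 19.65 p [522.3  72.9 119.9] yyaw -80.66 z [ 0.002  0.001 -1.   ] F [-0.  -0.6 -5.6] g 0.274 q [-0.05  0.08  2.03  0.    1.03  1.35]
[-0.04918768 -0.01644178  0.01304872]
7.516996570928692 -2.226377810123881
```

send_rows(
  increments=[
    [[-1, 0, 4, 0, 0, 0, 0.1], [-2, 0, 9, 0, 0, 0, 0.1], [-2, 0, 13, 0, 0, 0, 0.1], [-2, 0, 15, 0, 0, 0, 0.1], [-2, 0, 16, 0, 0, 0, 0.1], [-2, 0, 17, 0, 0, 0, 0.1], [-2, 0, 18, 0, 0, 0, 0.1], [-2, 0, 18, 0, 0, 0, 0.1]],
  ],
)

```text
t: 20.32
ee_pos: [0.5188, 0.0722, 0.103]
tcp_rot: [0.997, 0.082, -0.002, -0.0]
force: [-10.0, -0.6, 14.3]
grip_width: 0.27
```

send_rows(
  increments=[
    [[0, 0, 0.8, 0, 0, 0, 0.1], [0, 0, 1.6, 0, 0, 0, 0.1], [0, 0, 2, 0, 0, 0, 0.1], [0, 0, 2, 0, 0, 0, 0.1]],
  ],
)

```text
t: 20.65
ee_pos: [0.519, 0.0721, 0.1029]
tcp_rot: [0.997, 0.082, -0.002, 0.0]
force: [-13.5, -1.9, 21.4]
grip_width: 0.276
```

send_rows(
  increments=[
    [[-1, -1, -0.8, 0, 0, 0, 0.1], [-1.5, -3, -0.8, 0, 0, 0, 0.1], [-2, -6, -0.8, 0, 0, 0, 0.1], [-2, -10, -0.8, 0, 0, 0, 0.1], [-2, -14, -0.8, 0, 0, 0, 0.1], [-2, -18, -0.8, 0, 0, 0, 0.1], [-2, -22, -0.8, 0, 0, 0, 0.1]],
  ],
)

```text
t: 21.23
ee_pos: [0.5153, 0.0934, 0.103]
tcp_rot: [0.997, 0.082, 0.001, 0.0]
force: [-6.0, -2.3, 13.7]
grip_width: 0.268
```

send_rows(
  increments=[
    [[0, -4, 0, 0, 0, 0, 0.1], [0, -8, 0, 0, 0, 0, 0.1], [0, -12, 0, 0, 0, 0, 0.1], [0, -16, 0, 0, 0, 0, 0.1], [0, -20, 0, 0, 0, 0, 0.1], [0, -24, 0, 0, 0, 0, 0.1]],
  ],
)

```text
t: 21.73
ee_pos: [0.5114, 0.1173, 0.103]
tcp_rot: [0.997, 0.081, 0.001, 0.0]
force: [-5.6, -1.8, 13.6]
grip_width: 0.275
```

send_rows(
  increments=[
    [[0, -4, 0, 0, 0, 0, 0.1], [0, -8, 0, 0, 0, 0, 0.1], [0, -12, 0, 0, 0, 0, 0.1], [0, -15, 0, 0, 0, 0, 0.1], [0, -17, 0, 0, 0, 0, 0.1], [0, -17, 0, 0, 0, 0, 0.1]],
  ],
)

```text
t: 22.23
ee_pos: [0.5085, 0.1346, 0.103]
tcp_rot: [0.997, 0.081, 0.001, -0.0]
force: [-6.4, -0.4, 13.8]
grip_width: 0.269
```

```bash
python3 - <<'E'
from plant import r
from h import *
o=r.observe();st(o);print(o['moment'])
u=np.array([np.cos(np.radians(99.4)),np.sin(np.radians(99.4))]);d=o['ee_pos'][:2]-[.5213,.0651];print(d@u*1000,(-d[0]*u[1]+d[1]*u[0])*1000)
E
```

```text
t 22.23 p [508.5 134.6 103. ] yyaw -80.65 z [ 0.001  0.001 -1.   ] F [-6.4 -0.4 13.8] g 0.269 q [0.07 0.11 2.04 0.   0.99 1.47]
[-0.04344378  1.07791375 -0.02626588]
70.63863896494945 1.287260088612194
```

Height was 103.0 mm again, the force was 13.7 N and the moment was balanced across both barrels. I'll lift off, look once more, and take the roller back to its original clear spot.

send_rows(
  increments=[
    [[0, 0, -4, 0, 0, 0, 0.1], [0, 0, -12, 0, 0, 0, 0.1], [0, 0, -40, 0, 0, 0, 0.1], [0, 0, -75, 0, 0, 0, 0.1], [0, 25, -110, 0, 0, 0, 0.1], [0, 60, -140, 0, 0, 0, 0.1], [0, 98, -168, 0, 0, 0, 0.1], [0, 138, -173, 0, 0, 0, 0.1]],
  ],
)

```text
t: 22.9
ee_pos: [0.5291, 0.006, 0.2739]
tcp_rot: [0.997, 0.082, 0.003, -0.0]
force: [1.9, -0.2, -4.2]
grip_width: 0.274
```

```bash
python3 - <<'E'
from plant import r
from h import *
o=r.observe();st(o);print(plan(o,(0.5525,-.3985,.265),8.4))
E
```

```text
t 22.9 p [529.1   6.  273.9] yyaw -80.55 z [ 0.005  0.    -1.   ] F [ 1.9 -0.2 -4.2] g 0.274 q [-0.18 -0.07  1.89  0.    1.32  1.22]
(array([-43.4, 402.8,   8.8]), array([ 0.0042, -0.0037, -1.5524]))
```

send_rows(
  increments=[
    [[-3, 25, 0, 0, 0, -0.1, 0.1], [-6, 50, 0, 0, 0, -0.2, 0.1], [-9, 75, 2, 0, 0, -0.3, 0.1], [-12, 100, 2, 0, 0, -0.4, 0.1], [-15, 125, 2, 0, 0, -0.5, 0.1], [-18, 150, 2, 0, 0, -0.6, 0.1], [-20, 175, 2, 0, 0, -0.7, 0.1], [-22, 200, 2, 0, 0, -0.8, 0.1]],
  ],
)

```text
t: 23.57
ee_pos: [0.5378, -0.1956, 0.2659]
tcp_rot: [0.885, 0.465, -0.001, -0.002]
force: [-0.0, 0.5, -4.5]
grip_width: 0.272
```

```bash
python3 - <<'E'
from plant import r
from h import *
o=r.observe();st(o);print(plan(o,(0.5525,-.3985,.265),8.4))
E
```

```text
t 23.57 p [ 537.8 -195.6  265.9] yyaw -34.58 z [-0.004  0.002 -1.   ] F [-0.   0.5 -4.5] g 0.272 q [-0.53  0.04  1.79 -0.    1.31  0.08]
(array([-158.7,  127.2,    0.5]), array([-0.004 , -0.001 , -0.7501]))
```

send_rows(
  increments=[
    [[-22, 18, 0, 0, 0, -0.1, 0.1], [-45, 36, 0, 0, 0, -0.2, 0.1], [-68, 54, 0, 0, 0, -0.3, 0.1], [-91, 73, 0, 0, 0, -0.4, 0.1], [-114, 91, 0, 0, 0, -0.5, 0.1], [-135, 108, 0, 0, 0, -0.6, 0.1], [-152, 122, 0, 0, 0, -0.69, 0.1], [-159, 127, 0, 0, 0, -0.75, 0.1]],
  ],
)

```text
t: 24.23
ee_pos: [0.551, -0.4008, 0.265]
tcp_rot: [0.655, 0.756, -0.001, -0.002]
force: [-0.6, 0.1, -5.5]
grip_width: 0.272
```

send_rows(
  increments=[
    [[0, 0, 15, 0, 0, 0, 0.1], [0, 0, 45, 0, 0, 0, 0.1], [0, 0, 80, 0, 0, 0, 0.1], [0, 0, 110, 0, 0, 0, 0.1], [0, 0, 130, 0, 0, 0, 0.1], [0, 0, 140, 0, 0, 0, 0.1], [0, 0, 140, 0, 0, 0, 0.1], [0, 0, 140, 0, 0, 0, 0.1]],
  ],
)

```text
t: 24.9
ee_pos: [0.5516, -0.3975, 0.1267]
tcp_rot: [0.655, 0.755, -0.0, -0.001]
force: [0.2, 0.2, -3.9]
grip_width: 0.272
```

```bash
python3 - <<'E'
from plant import r
from h import *
cv2.imwrite('pics/w20.png',r.snapshot('wrist')[:,:,::-1])
r.snapshot('top');r.snapshot('top')
o=r.observe();st(o);print(plan(o,(0.5525,-.3985,.065),8.4))
E
```

```text
t 25.05 p [ 552.9 -398.7  129.9] yyaw 8.13 z [ 0.002 -0.003 -1.   ] F [-0.3 -1.8 -4.1] g 0.272 q [-0.77  0.39  1.64 -0.    1.11 -0.91]
(array([ 0.5, -0.4, 64.9]), array([ 0.0012,  0.003 , -0.0046]))
```

View pics/w20.png

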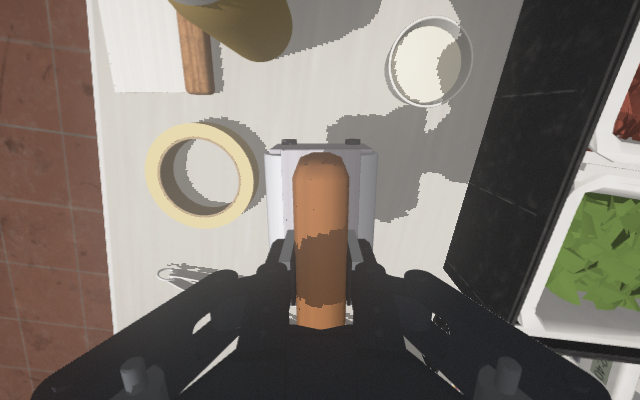

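send_rows(
  increments=[
    [[0, 0, 15, 0, 0, 0, 0.1], [0, 0, 35, 0, 0, 0, 0.1], [0, 0, 52, 0, 0, 0, 0.1], [0, 0, 61, 0, 0, 0, 0.1], [0, 0, 65, 0, 0, 0, 0.1], [0, 0, 66, 0, 0, 0, 0.1], [0, 0, 67, 0, 0, 0, 0.1], [0, 0, 68, 0, 0, 0, 0.1]],
  ],
)

```text
t: 25.72
ee_pos: [0.5522, -0.3982, 0.0602]
tcp_rot: [0.655, 0.756, -0.001, 0.0]
force: [-0.4, -1.0, -0.4]
grip_width: 0.274
```

send_rows(
  increments=[
    [[0, 0, 0.5, 0, 0, 0, 0.1], [0, 0, 1, 0, 0, 0, 0.1], [0, 0, 1, 0, 0, 0, 0.1]],
  ],
)

```text
t: 25.97
ee_pos: [0.5524, -0.3984, 0.0602]
tcp_rot: [0.655, 0.755, -0.0, 0.001]
force: [-0.6, 0.5, 2.3]
grip_width: 0.273
```

Contact is made (z steady at 60.2 mm, Fz going positive). Releasing gently.

send_rows(
  increments=[
    [[0, 0, -0.5, 0, 0, 0, 0.3], [0, 0, -0.5, 0, 0, 0, 0.4], [0, 0, -0.5, 0, 0, 0, 0.5], [0, 0, -0.5, 0, 0, 0, 0.6], [0, 0, -0.5, 0, 0, 0, 0.65], [0, 0, -0.5, 0, 0, 0, 0.65]],
  ],
)

```text
t: 26.47
ee_pos: [0.5514, -0.3974, 0.0583]
tcp_rot: [0.655, 0.755, -0.0, -0.001]
force: [-0.4, -0.4, -0.1]
grip_width: 0.649
```

send_rows(
  increments=[
    [[0, 0, -5, 0, 0, 0, 0.65], [0, 0, -20, 0, 0, 0, 0.65], [0, 0, -50, 0, 0, 0, 0.65], [0, 0, -85, 0, 0, 0, 0.65], [0, 0, -120, 0, 0, 0, 0.65], [-10, 0, -155, 0, 0, 0, 0.65], [-35, 0, -185, 0, 0, 0, 0.65], [-70, 0, -190, 0, 0, 0, 0.65]],
  ],
)

```text
t: 27.13
ee_pos: [0.5646, -0.4676, 0.2603]
tcp_rot: [0.654, 0.756, -0.001, 0.006]
force: [0.9, -1.0, 1.8]
grip_width: 0.649
```

send_rows(
  increments=[
    [[-35, 0, 0, 0, 0, 0, 0.65], [-70, 0, 0, 0, 0, 0, 0.65], [-100, 0, 0, 0, 0, 0, 0.65], [-110, 0, 0, 0, 0, 0, 0.65], [-110, 0, 0, 0, 0, 0, 0.65], [-110, 0, 0, 0, 0, 0, 0.65]],
  ],
)

```text
t: 27.63
ee_pos: [0.5771, -0.576, 0.2489]
tcp_rot: [0.655, 0.755, -0.0, -0.001]
force: [-0.3, -0.3, 0.3]
grip_width: 0.652
```

```bash
python3 - <<'E'
from plant import r
from h import *
for n in('wrist','top','scene'):
    cv2.imwrite(f'pics/{n}21.png',r.snapshot(n)[:,:,::-1])
o=r.observe();st(o)
a=cv2.imread('pics/scene21.png');cv2.imwrite('pics/sc21z.png',cv2.resize(a[220:345,215:335],None,fx=4.8,fy=4.8,interpolation=cv2.INTER_CUBIC))
a=cv2.imread('pics/top21.png');cv2.imwrite('pics/t21z.png',cv2.resize(a[180:255,190:310],None,fx=6,fy=6,interpolation=cv2.INTER_CUBIC))
E
```

```text
t 27.78 p [ 577.7 -574.4  249.3] yyaw 8.2 z [-0.002  0.001 -1.   ] F [-0.1  0.1 -0. ] g 0.652 q [-0.91  0.59  1.14 -0.    1.42 -1.05]
```

View pics/sc21z.png

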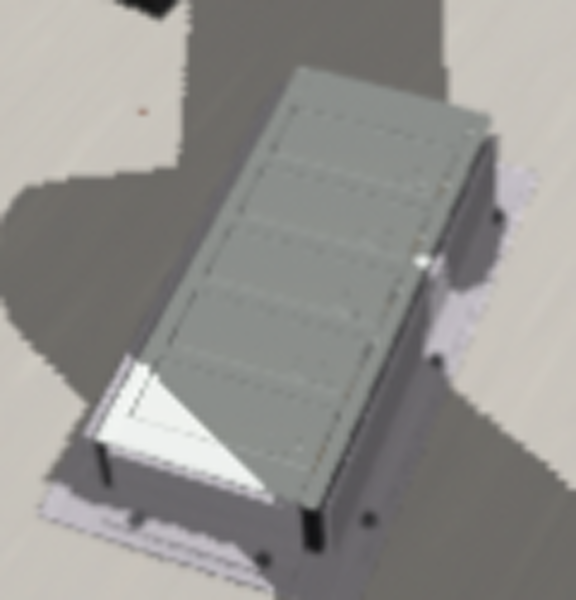

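View pics/t21z.png

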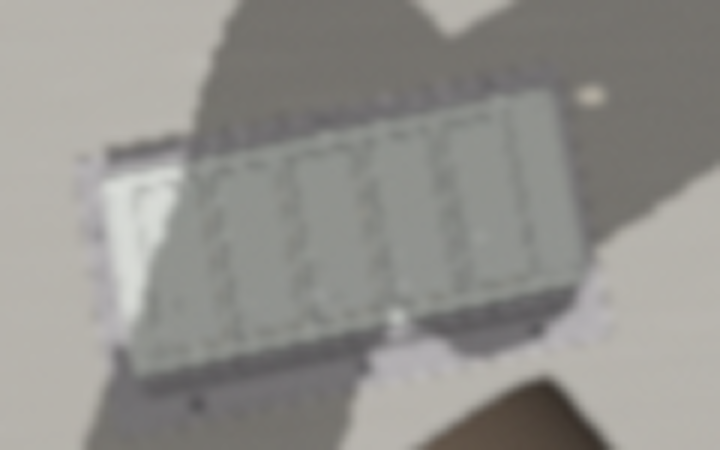

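View pics/scene21.png

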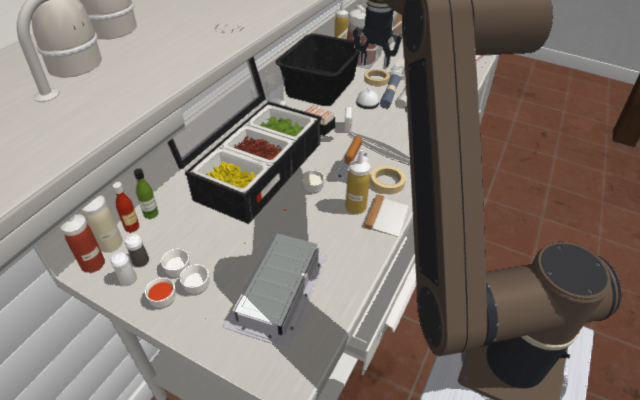

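View pics/wrist21.png

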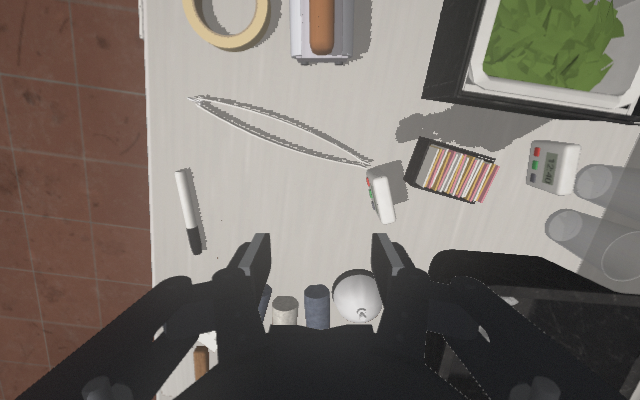

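The scene and top views show the lid home, with no gap at the stop and all five panels level in a thin-seamed frame. The roller stands upright at wrist-view pixel (320,30), near its start, and the other objects look undisturbed. I'm handing the job in.

```bash
python3 - <<'E'
from plant import r
print(r.job_done(), r.observe()['t'])
E
```

```text
the job is handed in; nothing more can be done
the job is handed in; nothing more can be done
```

The biscuit tray is closed: the lid is home against the stop, all five panels look flush, and the roller is back on the worktop. I handed the job in just after 27.8 s on the robot's clock.

- **Lid:** I pushed it about 17 mm with the shut fingers at the middle of its end edge, until it met the stop at about 10 N. After that the gap at the stop was gone in the pictures.
- **Panels:** I gripped the roller, pressed it onto panels 1 and 2, then rolled it to panel 5 at about 12–16 N. I made a second forward pass over panels 3 to 5 at about 14 N, which briefly reached 21 N as I set down.
- **Roller:** I stood it back upright on its barrels near where it started, released it and moved the arm clear.

**Last checks:** the tool height stayed within 0.1 mm along both passes, and the final pictures show five level panels. They also show the roller upright and the other objects apparently where they were.

- **Limits of the checks:** the pictures cannot show differences below about a millimetre, so flushness also rests on the steady height and force.
- **Sideways force:** there was a steady 5–7 N across the roller while rolling, peaking at about 13 N as I set down for the second pass. I put it down to friction, and it had no visible effect.

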